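# Check a drill sleeve with the taper plug gauge, then drift the gauge out

## Robot

A 6-joint arm with a two-finger parallel gripper is mounted at the origin on the work surface. World frame = base frame: x ahead of the robot, y to its left, z up, the work surface at z = 0. Lengths are in m, angles in degrees, forces in N, time in s.
With the tool pointing down it reaches from about 0.4 to 0.825 m from the base axis. Payload 7 kg.
Tool frame: the origin (TCP) lies at the very end of the fingers, on their centre line; the grasp point (between the pads) lies 19 mm behind it; z points along the fingers, y is the direction in which the jaws open and shut (so a half turn about z gives the same grasp; the last joint's range is limited). The gripper opens to 88 mm and grips with 3 to 60 N. Pads are 19 mm wide; open, the fingers measure 130 mm over their backs; the gripper's body (78 mm by 193 mm) begins 47 mm behind the grasp point.
Start: joints at [-48.696, 20.546, 0.682, 0, -70.136, -16.507], TCP at [0.283, -0.613, 0.227] pointing down, gripper open.
Joint ranges: [-176.03, 176.03], [-82.01, 121.73], [-58.28, 71.71], [-173.87, 95.51], [-174.79, -0.11], [-173.66, 173.66]. Speed limits (degrees/s): [136.94, 136.94, 172.46, 180, 180, 180].

## Interface

Orientations are given as [roll, pitch, yaw] about the fixed x, y, z axes, in that order (R = Rz(yaw) Ry(pitch) Rx(roll)).
In Python, from plant import ctrl gives the robot as it stands.
- The arm moves only by the tool move_arm, never from a script. Its argument "increments" is a list of rows, each a list of 2 entries, a list of its own where there are three numbers: the shift along the world's x, y, z in mm, then the turn about the world's z in rad. A call has exactly 8 rows; each row shifts and turns the pose as measured when the row begins; what a row does not reach is not made up. A row lasts 1/10 s, in which the tool goes at most 50 mm and 8.59 degrees, less where a joint would pass 70% of its speed; a pose out of reach is approached as far as the arm can. A call with a gripper value outside its range is refused whole. "jaw" is the gripper command: -1 is shut, 1 is fully open, values between are in proportion, set as the call begins (left out, the last holds). The fingers move at their own pace and stop on an object; the grip force is fixed at half the most. Time passes only in rows, so rows that do not move let the fingers close, or fill a call up. It gives the time, the measured TCP pose, the force and the opening at its end, in the units of the state.
- ctrl.get_obs(): the state, without advancing time (a new reading comes with each control period).
- ctrl.snapshot(name): name is "side" or "top"; returns a dict with "color" (480x640x3 uint8, red, green, blue), "fx", "fy", "cx", "cy" (pixels), "R" (3x3) and "t" (3): a world point X has camera coordinates R X + t. Camera axes: x right, y down, z forward; pixel columns grow to the right and rows downward; lengths in m; the calibration is good to about 2 mm. A picture is of the moment at which its call begins. There is no depth.
- ctrl.close_job(): hands the job in, once; it reports no verdict.
The state is a dict: "clock": time; "joint_pos": joint angles; "qvel": joint speeds; "tau": joint torques, N m; "tool_pos": TCP position; "orientation": TCP orientation; "force": force on the tool from outside, world axes, zero at the start; "moment": the same for the moment, N m; "opening": finger opening in m.
Only numpy, scipy, OpenCV 4.12 (cv2) and the standard library are available. Lean on these libraries where they do the work, as an engineer would, in place of code of your own. Each camera call takes 0.05 s, during which the arm holds its last target.

## Task

Check the drill sleeve standing in the blue vise with the red-capped plug gauge: line its tang up with the sleeve's slot, seat it with a light twisting push (never leaning on it with more than about 30 N) until its collar is fully down on the sleeve's mouth, and let go of it. Then drive the drift through the sleeve's slot from the side of the plain fixed jaw, without shoving the vise about or pulling at the stuck gauge, until the wedge alone has lifted the gauge's collar nearly a centimetre clear of the mouth. Leave the drift lying in the slot, hang the loosened gauge back in its empty hole in the wooden stand, and disturb nothing else.

Things in the scene. Friction and masses are not known exactly. Their poses are not given: they have to be found in the camera images.
- gauge_grip (a point): Middle of the plug gauge's dark grooved round handle (28 mm thick, 66 long, red cap, 160 overall, 0.4 kg). z runs up the gauge. This point is 41 mm above the collar's underside, 127 above the tang's end. Shank tapers 24 to 20 mm; tang at its end 17 mm wide along the gauge's y (as is the white line across the cap), 7.5 thick along x, 14 long.
- gauge_collar_face (a point): Centre of the underside of the gauge's steel collar (32 mm across), 86 mm above the tang's end. In the sleeve the taper first bites with the collar about 8 mm above the mouth. Pushed straight it needs about 40 N to go home; while it is turned to and fro by about 0.13 rad, some 15 N does. It then holds by itself.
- small_gauge_grip (a point): Bystander: middle of the handle of the smaller, blue-capped plug gauge, of the same outline but a thinner shank, in the stand's other hole. Leave it.
- stand_hole_near (a point): Centre of one of the two 29 mm holes in the wooden gauge stand (200 x 70 x 104 mm, holes 90 mm apart), on its top face, 104 mm above the bench. A gauge hangs in it by its collar, so its handle's middle is 41 mm above this point.
- stand_hole_far (a point): The same for the other hole. The red-capped gauge starts in either of the two.
- vise: Blue machine vise, 11 kg, standing loose on its board; it holds the steel drill sleeve upright. Origin under the sleeve's axis at its foot, z up. y is the slot's direction, from the fixed jaw (-y) to the moving jaw and screw (+y). Jaws reach 47 mm either way in y and x, tops 62 mm up, level with the slot's floor.
- sleeve_mouth (a point): Centre of the sleeve's mouth (34 mm outside, 24 mm bore, taper 1:20), 163 mm above the vise's foot; axes as the vise. The slot runs right through along y: 10.5 mm wide in x, floor 101 mm below the mouth, 28 high. A seated gauge's tang hangs in its upper part: its end is 15 mm above the floor, 8.5 mm either way of the axis in y.
- slot_entry (a point): Middle of the slot's floor at the sleeve's outside on the fixed-jaw side, where the drift goes in: 17 mm from the sleeve's axis, 101 mm below the mouth.
- bench_board: Plywood board under the vise, 160 x 250 x 12 mm, fixed to the bench.
- drift_grip (a point): Place to hold the drift, a dark steel wedge 205 mm long, 8 thick (x), about 0.2 kg: 178 mm behind its tip, 13 mm above its straight lower edge. y points to the tip, z up. It stands on edge in a dark wooden groove block (40 mm high), its tail overhanging. Height 10 mm at the tip rising evenly to 26 mm at 120 mm from the tip, then constant.
- drift_tip (a point): Tip of the drift, at its lower edge, mid-thickness (nose narrowed to 4.5 mm). Sliding on the slot's floor it meets a seated gauge's tang when the tip is about 29 mm past the sleeve's axis and lifts it 1 mm for each 7.5 mm more, against some 10 to 20 N: 9 mm up with the tip about 97 mm past the axis. Its slope holds by itself.
- mug: Bystander: white mug, 92 mm tall; origin under its centre.
- bottle: Bystander: green bottle, 200 mm tall; origin under its centre.
- oil_can: Bystander: red can, 110 mm tall; origin under its centre.
- mallet: Bystander: copper hammer with a wooden handle, 260 mm, lying to the right of the drift.
- wrench: Bystander: steel wrench, 190 mm, lying beyond the vise.
- cake_plate: Bystander: paper plate with a piece of cake, 160 mm across.

How it is judged (in metres and radians):
On the way, in this order (a step that is already met when the one before it is completed fails the run):
1. the red-capped gauge is seated: upright, its collar down on the sleeve's mouth within 0.6 mm, and let go (z of gauge_collar_face in the frame of sleeve_mouth below 0.0006 m and angle between the z axis of gauge_grip and the z axis of sleeve_mouth, either way round below 0.04 rad and contact force between the fingers and gauge below 0.1 N and horizontal distance between gauge_collar_face and sleeve_mouth below 0.004 m), for 0.3 s.
2. the drift, through the slot, has lifted the gauge loose: collar 7 mm or more above the mouth, nothing else holding it (z of gauge_collar_face in the frame of sleeve_mouth between 0.007 and 0.02 m and y of drift_tip in the frame of sleeve_mouth above 0.05 m and z of drift_tip in the frame of sleeve_mouth below -0.085 m and contact force between the fingers and gauge below 0.1 N and horizontal distance between gauge_collar_face and sleeve_mouth below 0.004 m), for 0.2 s.
At the end, for the whole second after the job is handed in: The red-capped gauge hangs upright in its hole of the stand, collar on the wood (within 3 mm in height, 6 mm sideways); the drift lies at rest in the sleeve's slot, its tip 30 to 160 mm past the sleeve's axis; both are let go (((horizontal distance between gauge_collar_face and stand_hole_near below 0.006 m and z of gauge_collar_face in the frame of stand_hole_near between -0.003 and 0.003 m) or (horizontal distance between gauge_collar_face and stand_hole_far below 0.006 m and z of gauge_collar_face in the frame of stand_hole_far between -0.003 and 0.003 m)) and angle between gauge_grip's own z axis and vertical below 0.08 rad and linear speed of each of gauge, drift below 0.02 m/s and y of drift_tip in the frame of sleeve_mouth between 0.03 and 0.16 m and x of drift_tip in the frame of sleeve_mouth between -0.012 and 0.012 m and z of drift_tip in the frame of sleeve_mouth between -0.108 and -0.075 m); the robot touches nothing.
It fails at once if the gauge is leant on with more than about 32 N while its taper is in the sleeve (contact force between vise and bench_board above 140 N and z of gauge_collar_face in the frame of sleeve_mouth between -0.005 and 0.0078 m and horizontal distance between gauge_collar_face and sleeve_mouth below 0.004 m).
It fails at once if the vise is pressed down with more than about 60 N, or pulled up with more than about 27 N (the gauge pulled instead of drifted) (contact force between vise and bench_board above 168 N or contact force between vise and bench_board below 81 N).
It fails at once if the vise is shoved more than 12 mm (distance of vise from where it was at the start of the episode above 0.012 m).
It fails at once if the blue-capped gauge is disturbed (distance of small_gauge_grip from where it was at the start of the episode above 0.012 m).
It fails at once if the mug, bottle, can, mallet, wrench or plate is moved by more than 30 mm (distance of any of mug, bottle, oil_can, mallet, wrench, cake_plate from where it was at the start of the episode above 0.03 m).
It also fails if it takes over 72 s, if anything falls off the work surface, if the arm or the gripper's body presses on something with over 40 N, if the wrist force passes 120 N, or if a joint passes its speed limit or range.

## Working session

There is one attempt and no reset: what is moved stays moved. The work goes in short steps, Python scripts to look and compute and a tool call to move; the robot and the scene stay as the last step left them, time stands still between calls to the robot, and variables do not carry over. Pictures are saved under pics/ and viewed, and the job is handed in when it is done.

Besides the shell and the picture viewer there is one more tool, called by a JSON object that holds its "name" and its "arguments", one argument or row to a line. move_arm: Moves the arm, as the interface text tells. Its arguments: {"type":"object","properties":{"increments":{"type":"array","items":{"type":"array"}},"jaw":{"type":"number"}},"required":["increments"]}

```bash
ls; mkdir -p pics; cat > h.py <<'E'
import numpy as np, cv2, json
from plant import ctrl
def snap(name,fn):
    s=ctrl.snapshot(name)
    cv2.imwrite('pics/'+fn+'.png',s['color'][:,:,::-1])
    np.savez('pics/'+fn+'.npz',**{k:np.array(v) for k,v in s.items()})
    return s
def load(fn): return dict(np.load('pics/'+fn+'.npz'))
def proj(s,X):
    c=s['R']@np.array(X)+s['t']; return np.array([s['fx']*c[0]/c[2]+s['cx'],s['fy']*c[1]/c[2]+s['cy']])
def ray(s,u,v):
    d=s['R'].T@np.array([(u-s['cx'])/s['fx'],(v-s['cy'])/s['fy'],1.]); o=-s['R'].T@s['t']; return o,d
def atz(s,u,v,z):
    o,d=ray(s,u,v); return o+d*(z-o[2])/d[2]
def crop(fn,x,y,w,h,k,out):
    im=cv2.imread('pics/'+fn+'.png')[y:y+h,x:x+w]
    cv2.imwrite('pics/'+out+'.png',cv2.resize(im,None,fx=k,fy=k,interpolation=cv2.INTER_CUBIC))
E
python3 - <<'E'
from h import *
for n in('top','side'):
    s=snap(n,n+'0'); print(n,s['fx'],s['cx'],s['cy'],(-s['R'].T@s['t']).round(3),s['R'].round(3).tolist())
print(ctrl.get_obs())
E
```

```text
pics
top 552.4863299745999 310.0986280283177 233.89893681637054 [ 0.199 -0.071  1.635] [[0.009, -1.0, 0.002], [-0.976, -0.009, -0.217], [0.217, -0.0, -0.976]]
side 502.5398009467857 318.54113789646385 240.23865434639814 [-0.04  -0.765  0.964] [[0.766, -0.643, -0.005], [-0.442, -0.521, -0.731], [0.467, 0.562, -0.683]]
{'clock': 0.1, 'joint_pos': array([-4.86958543e+01,  2.05871643e+01,  6.40018415e-01, -1.77262122e-02,
       -7.01377791e+01, -1.65060572e+01]), 'qvel': array([-0.0084811 , -0.19759241,  0.09925634, -0.00587817, -0.01417397,
        0.07777243]), 'tau': array([-9.87998174e-04, -5.84163094e+01,  2.93752384e+01,  7.01548755e+00,
        1.01807347e-02, -2.02551371e-05]), 'tool_pos': array([ 0.28288977, -0.61237441,  0.22572587]), 'orientation': array([ 1.79913840e+02, -8.15274413e-03, -1.55207940e+02]), 'force': array([-0.46002482, -0.03679489, -0.44341619]), 'moment': array([-0.01574837, -0.03149965, -0.01070552]), 'opening': 0.08772056689538922}
```

View pics/top0.png

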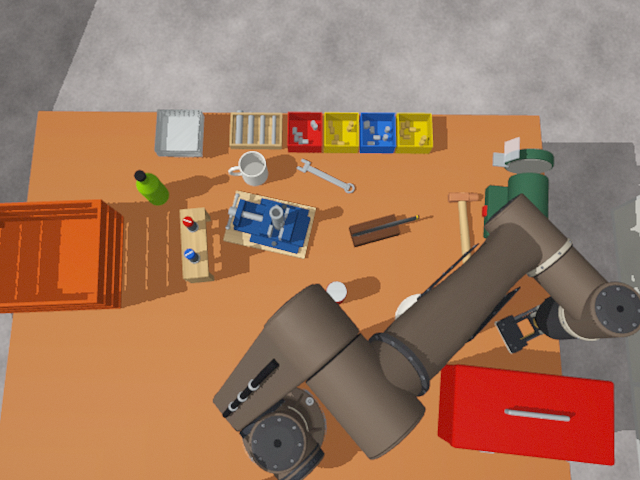

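View pics/side0.png

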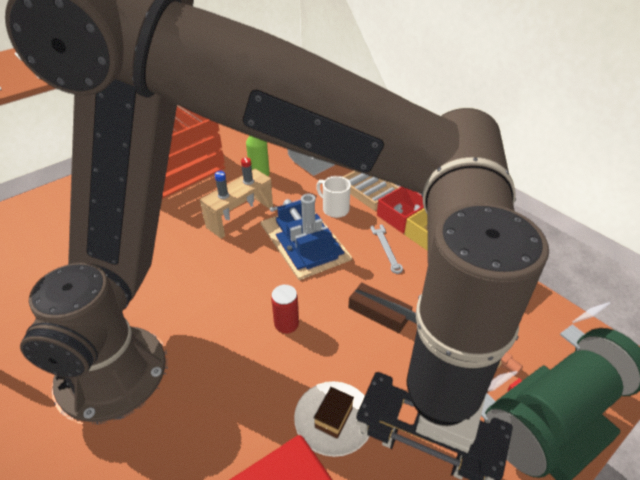

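```bash
python3 - <<'E'
from h import *
crop('top0',165,180,170,120,4.7,'c1'); crop('top0',330,185,150,100,5,'c2'); crop('side0',190,140,180,140,4.2,'c3'); crop('side0',330,260,130,90,6,'c4')
E
```

```text
(no output)
```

View pics/c1.png

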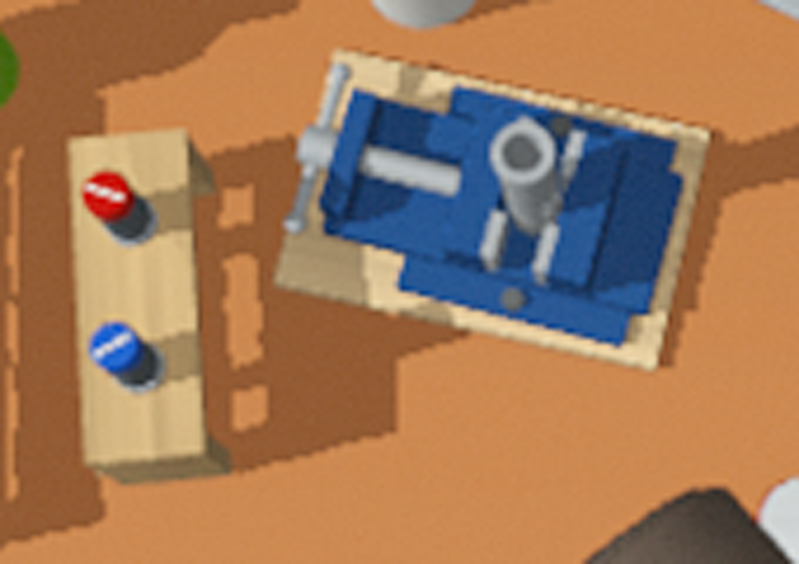

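View pics/c2.png

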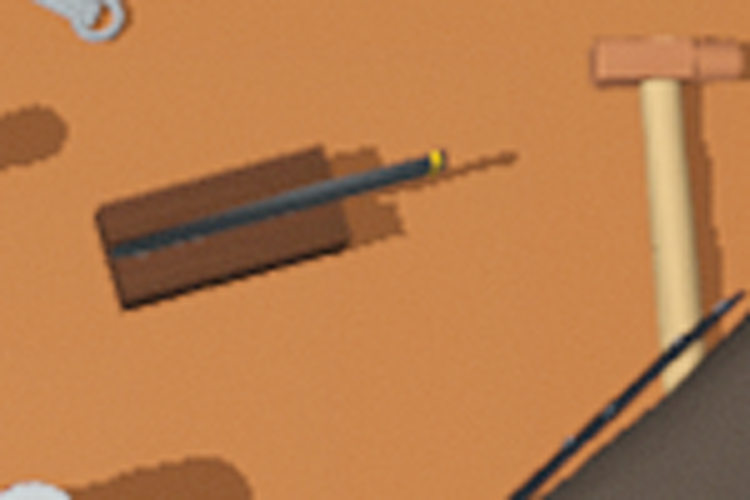

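View pics/c3.png

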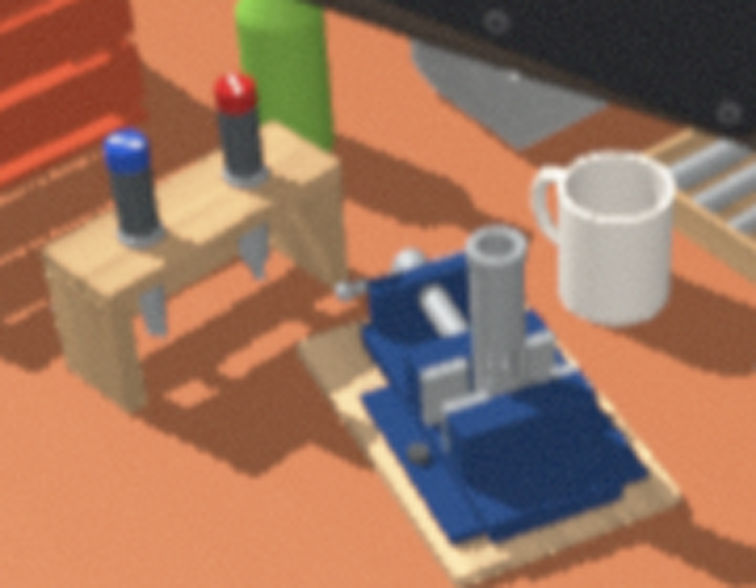

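View pics/c4.png

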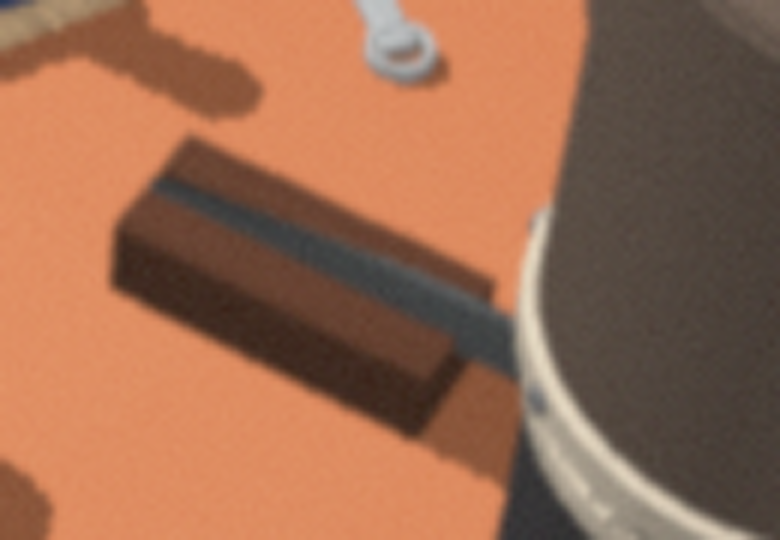

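```bash
python3 - <<'E'
from h import *
crop('top0',175,200,60,75,8,'d1'); crop('top0',220,188,100,72,8,'d2'); crop('side0',210,150,70,60,10,'d3'); crop('side0',260,185,95,95,6,'d4')
a=[cv2.imread(f'pics/d{i}.png') for i in (1,2,3,4)]
def grid(im,x0,y0,k,step=10):
    for u in range((x0//step+1)*step,x0+im.shape[1]//k,step):
        cv2.line(im,((u-x0)*k,0),((u-x0)*k,6),(255,255,255),1); cv2.putText(im,str(u),((u-x0)*k-12,18),0,.4,(255,255,255),1)
    for v in range((y0//step+1)*step,y0+im.shape[0]//k,step):
        cv2.line(im,(0,(v-y0)*k),(6,(v-y0)*k),(255,255,255),1); cv2.putText(im,str(v),(8,(v-y0)*k+4),0,.4,(255,255,255),1)
    return im
for im,p,n in zip(a,[(175,200,8),(220,188,8),(210,150,10),(260,185,6)],'1234'): cv2.imwrite(f'pics/d{n}.png',grid(im,*p))
E
```

```text
(no output)
```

View pics/d1.png

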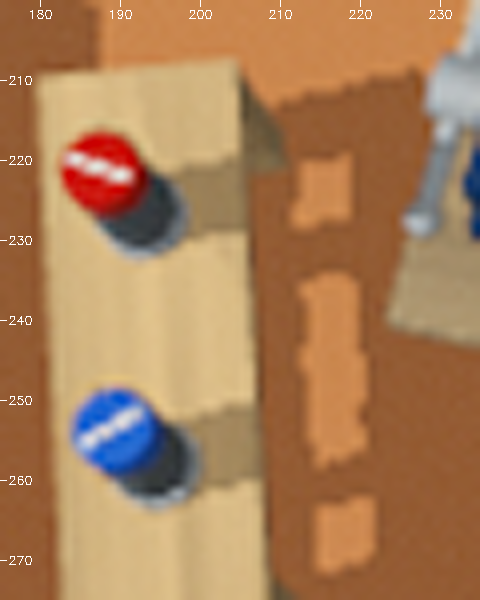

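View pics/d2.png

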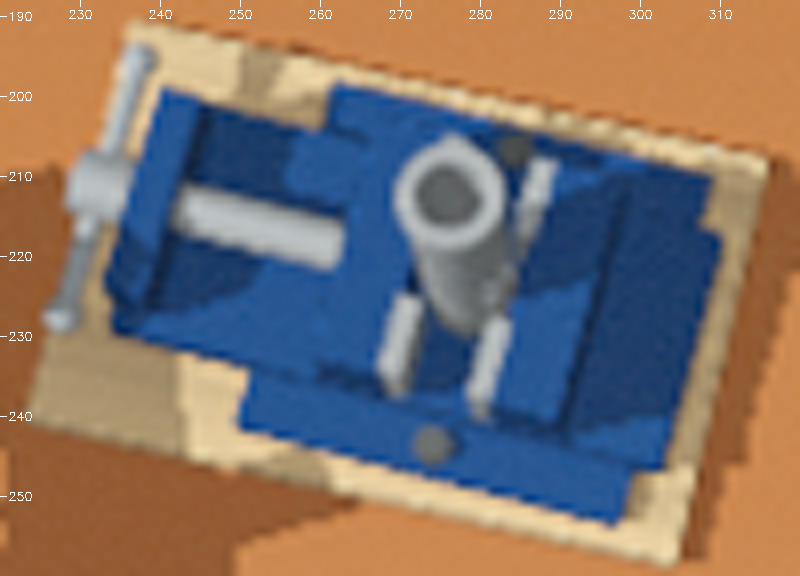

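View pics/d3.png

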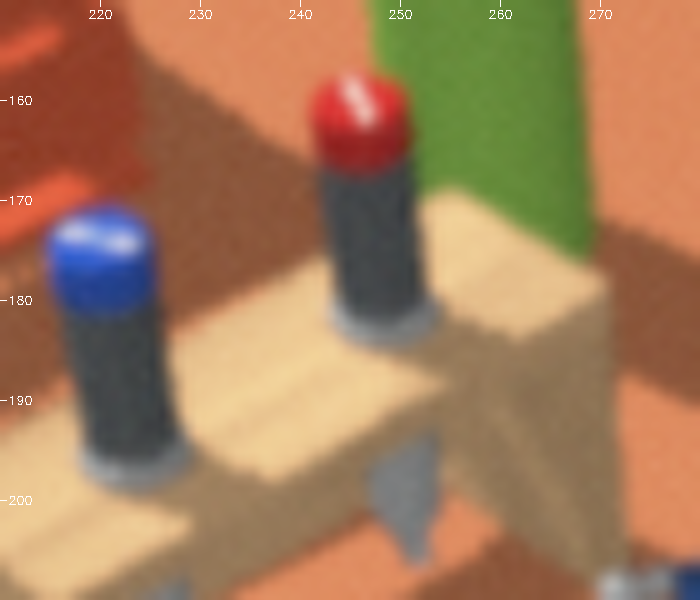

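View pics/d4.png

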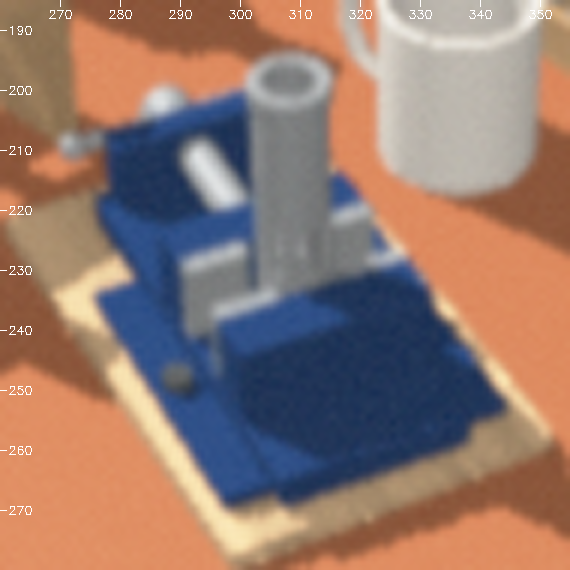

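```bash
cat >> h.py <<'E'
def tri(st,pt,ss,ps):
    A=[];b=[]
    for s,(u,v) in((st,pt),(ss,ps)):
        o,d=ray(s,u,v); d=d/np.linalg.norm(d); P=np.eye(3)-np.outer(d,d); A.append(P); b.append(P@o)
    A=np.vstack(A); b=np.hstack(b); X=np.linalg.lstsq(A,b,rcond=None)[0]
    return X, np.r_[proj(st,X)-pt,proj(ss,X)-ps]
E
python3 - <<'E'
from h import *
t=load('top0');s=load('side0')
np.set_printoptions(precision=4,suppress=True)
for n,a,b,z in (('red',(187.2,220.9),(246.2,160.4),.178),('blue',(188.8,253.5),(219.8,173.8),.178),('mouth',(276.2,212),(308,198.3),.175)):
    print(n,*tri(t,a,s,b),atz(t,*a,z),atz(s,*b,z))
def ang(p,q,z,sx=t):
    d=atz(sx,*p,z)-atz(sx,*q,z); return np.degrees(np.arctan2(d[1],d[0]))
print('line red',ang((183,219.5),(191,222),.178), ang((244.8,158.5),(247.5,162.3),.178,s))
print('line blue',ang((185,255.5),(192.3,251.5),.178),ang((216,173.3),(223.5,174.3),.178,s))
for p,q,z in (((238,190),(316,208),.012),((224,240),(304.5,258.5),.012),((250,242),(297,253),.03),((262,198),(309,210),.03),((268,237),(272.5,225),.074),((279,240),(283,228),.074),((284.5,217),(288.5,208),.074)): print(ang(p,q,z))
print('stand',ang((180,209),(183,275),.104),ang((204.5,207.5),(208,270),.104))
for p in ((104,252),(440,155)): 
  u=330+p[0]/5,185+p[1]/5; print(atz(t,*u,.045),atz(t,*u,.06))
E
```

```text
red [0.5565 0.2632 0.1748] [-0.1633  0.3257  0.3465 -0.0887] [0.5566 0.2621 0.178 ] [0.5531 0.2593 0.178 ]
blue [0.4657 0.2534 0.1769] [-0.2092  0.4495  0.4844 -0.1186] [0.4668 0.2527 0.178 ] [0.4637 0.2523 0.178 ]
mouth [0.5832 0.0224 0.1728] [-0.3836  0.6907  0.8202 -0.2322] [0.5846 0.0213 0.175 ] [0.5793 0.0209 0.175 ]
line red 72.93086733923057 76.88134192093187
line blue 120.30174291304529 127.21984893613903
77.08383087306825
77.3994638113915
77.14832560030881
75.73347790546264
161.21392043403236
163.0703388386417
157.68031967296602
stand 5.924278297637196 5.954481891120977
[ 0.5497 -0.1918  0.045 ] [ 0.5464 -0.1907  0.06  ]
[ 0.6105 -0.3919  0.045 ] [ 0.6066 -0.3889  0.06  ]
```

{"name": "move_arm", "arguments": {
  "increments": [
    [[0, 0, 40], 0],
    [[20, 20, 40], 0],
    [[30, 38, 10], 0],
    [[30, 38, 0], -0.05],
    [[30, 38, 0], -0.05],
    [[30, 38, 0], -0.05],
    [[30, 38, 0], -0.05],
    [[30, 38, 0], -0.05]
  ],
  "jaw": 1
}}

```text
clock: 0.9
tool_pos: [0.4829, -0.3577, 0.3136]
orientation: [179.4, -0.1, -170.6]
force: [0.5, -0.4, 1.0]
opening: 0.0875
```

{"name": "move_arm", "arguments": {
  "increments": [
    [[10, 42, 0], 0],
    [[10, 42, 0], 0],
    [[10, 42, 0], 0],
    [[10, 42, 0], 0],
    [[10, 42, 0], 0],
    [[10, 42, 0], 0],
    [[10, 42, 0], 0],
    [[10, 42, 0], 0]
  ]
}}

```text
clock: 1.7
tool_pos: [0.5648, -0.0064, 0.3102]
orientation: [179.3, -0.4, -170.7]
force: [0.6, -0.5, -0.5]
opening: 0.0878
```

```bash
python3 - <<'E'
from h import *
snap('top','top1'); snap('side','side1'); o=ctrl.get_obs(); print(o['tool_pos'],o['orientation'],o['joint_pos'])
crop('top1',170,180,160,120,5,'e1');crop('side1',200,140,160,120,5,'e2'); crop('top1',330,190,120,70,6.6,'e3')
E
```

```text
[ 0.5655744  -0.0039328   0.30946847] [ 179.22620278   -0.39952834 -170.44137183] [ 18.83510278   8.09285982  -4.89277386  -0.84889824 -77.28527866
 -99.09037171]
```

View pics/side1.png

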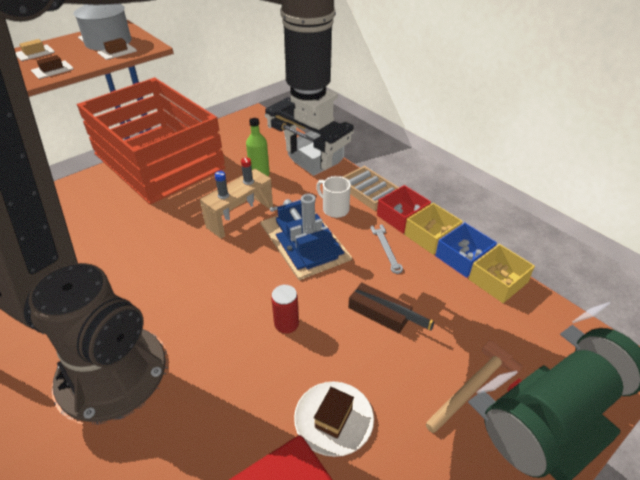

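View pics/e3.png

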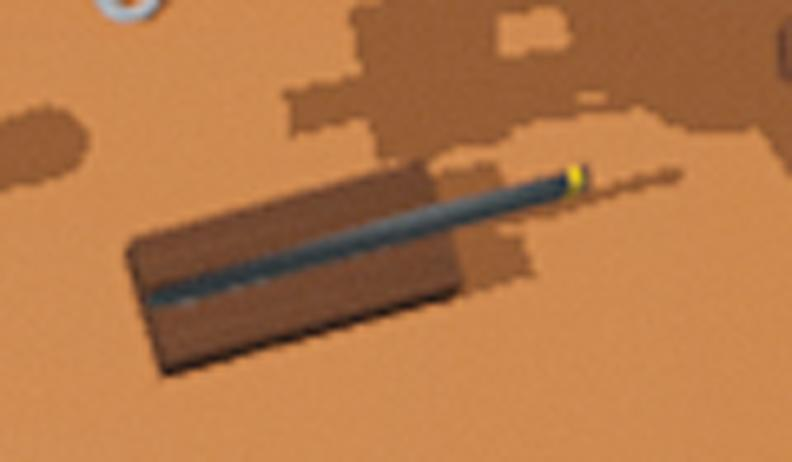

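{"name": "move_arm", "arguments": {
  "increments": [
    [[-1, 42, 0], -0.02],
    [[-1, 42, 0], -0.02],
    [[-1, 42, 0], -0.02],
    [[-2, 42, 0], 0],
    [[-2, 42, 0], 0],
    [[-2, 42, 0], 0],
    [[0, 10, 0], 0],
    [[0, 0, 0], 0]
  ]
}}

```text
clock: 2.6
tool_pos: [0.5536, 0.2665, 0.306]
orientation: [179.4, -0.7, -174.1]
force: [-0.2, 0.0, -0.5]
opening: 0.0875
```

```bash
python3 - <<'E'
from h import *
snap('top','top2'); snap('side','side2'); o=ctrl.get_obs(); print(o['tool_pos'],o['orientation'],o['force'])
crop('top2',150,160,200,120,4,'e1');crop('side2',200,80,160,120,5,'e2')
print(proj(load('side2'),o['tool_pos']),proj(load('top2'),o['tool_pos']))
E
```

```text
[0.55369612 0.26485872 0.30619622] [ 179.37921003   -0.7361383  -174.16322904] [ 0.0179866   0.15876718 -0.64240563]
[240.07819771 117.95353169] [174.92763921 209.64488221]
```

View pics/e1.png

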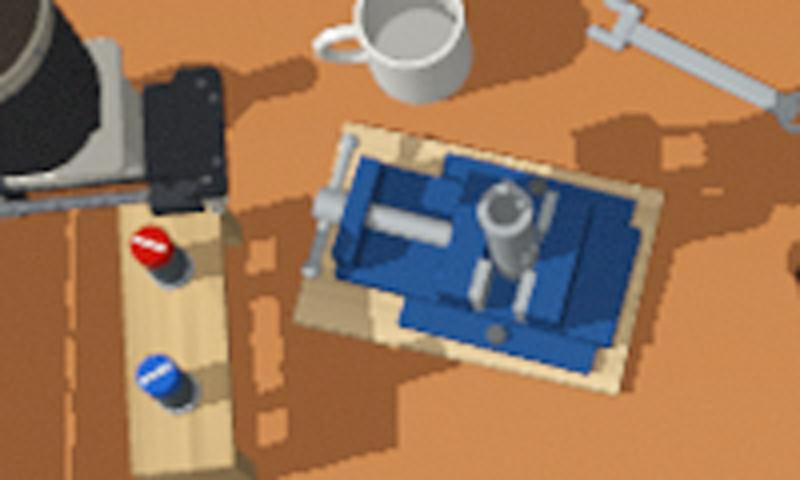

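View pics/e2.png

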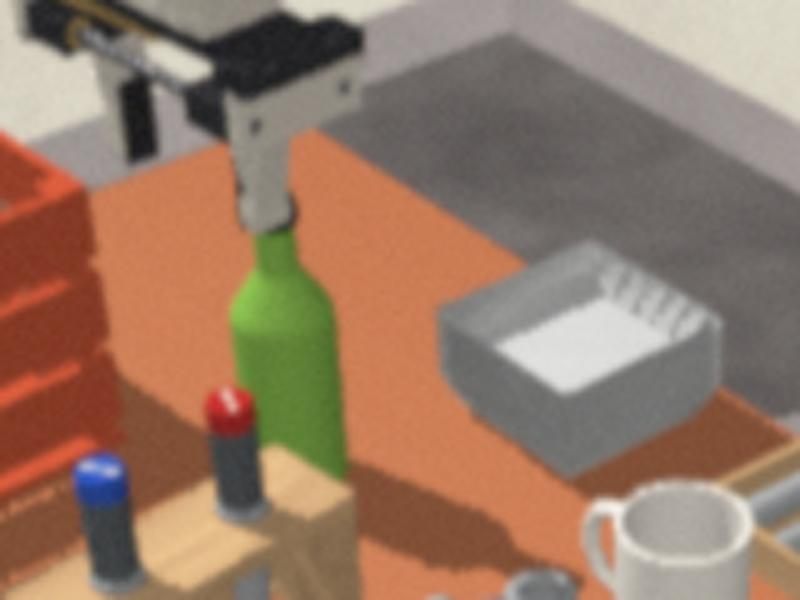

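```bash
python3 - <<'E'
from h import *
t=load('top0'); s=load('side1')
print('bottle',atz(t,140,176,.2),atz(s,255,123,.2)); print('cup',atz(t,254,165,.09))
print('drift tail',atz(t,444/5+330-1,185+158/5,.04+.026-.0),)
E
```

```text
bottle [0.67585561 0.39261487 0.2       ] [0.6667169  0.37725201 0.2       ]
cup [0.74950555 0.09520658 0.09      ]
drift tail [ 0.60326518 -0.38701687  0.066     ]
```

{"name": "move_arm", "arguments": {
  "increments": [
    [[1, -2, -40], 0],
    [[1, -1, -40], 0],
    [[0, 0, -40], 0],
    [[0, 0, -40], 0],
    [[0, 0, -15], 0],
    [[0, 0, -5], 0],
    [[0, 0, 0], 0],
    [[0, 0, 0], 0]
  ]
}}

```text
clock: 3.5
tool_pos: [0.5585, 0.2493, 0.1257]
orientation: [179.2, -0.3, -174.8]
force: [1.1, 0.9, 0.6]
opening: 0.0877
```

```bash
python3 - <<'E'
from h import *
snap('side','side3'); o=ctrl.get_obs(); print(o['tool_pos'],o['orientation'],o['force'])
crop('side3',200,120,100,80,8,'e2')
E
```

```text
[0.55861256 0.24948248 0.12595831] [ 179.19859857   -0.29103651 -174.81967733] [-0.67860149 -0.21625915 -1.08393145]
```

View pics/e2.png

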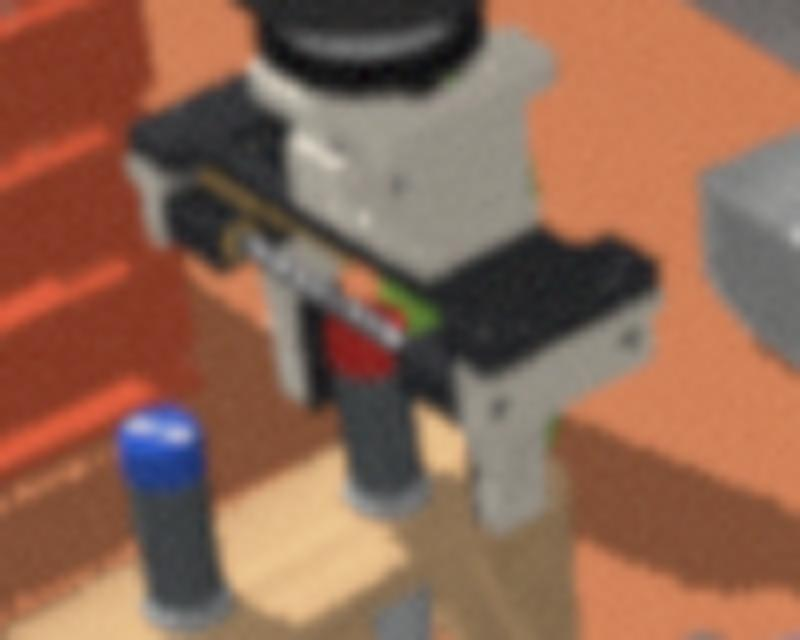

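{"name": "move_arm", "arguments": {
  "increments": [
    [[-1, 6, 0], 0],
    [[-1, 5, 0], 0],
    [[0, 0, 0], 0],
    [[0, 0, 0], 0],
    [[0, 0, 0], 0],
    [[0, 0, 0], 0],
    [[0, 0, 0], 0],
    [[0, 0, 0], 0]
  ]
}}

```text
clock: 4.35
tool_pos: [0.5579, 0.2632, 0.1299]
orientation: [179.0, 0.0, -174.8]
force: [-0.1, 0.7, -0.3]
opening: 0.0877
```

{"name": "move_arm", "arguments": {
  "increments": [
    [[-2, -2, -3], 0],
    [[0, 0, 0], 0],
    [[0, 0, 0], 0],
    [[0, 0, 0], 0],
    [[0, 0, 0], 0],
    [[0, 0, 0], 0],
    [[0, 0, 0], 0],
    [[0, 0, 0], 0]
  ],
  "jaw": -1
}}

```text
clock: 5.15
tool_pos: [0.5557, 0.2608, 0.1264]
orientation: [179.0, 0.0, -174.8]
force: [-0.0, 1.4, 1.5]
opening: 0.0293
```

```bash
python3 - <<'E'
from h import *
snap('side','side4'); o=ctrl.get_obs(); print(o['tool_pos'],o['orientation'],o['force'],o['moment'],o['opening'])
crop('side4',200,120,100,80,8,'e2')
E
```

```text
[0.55578557 0.26083645 0.12651122] [ 1.78997685e+02  1.46969919e-02 -1.74768373e+02] [ 0.72156987  0.34558098 -0.76789923] [ 0.11559701 -0.17438598  0.00279679] 0.027467675149708
```

View pics/e2.png

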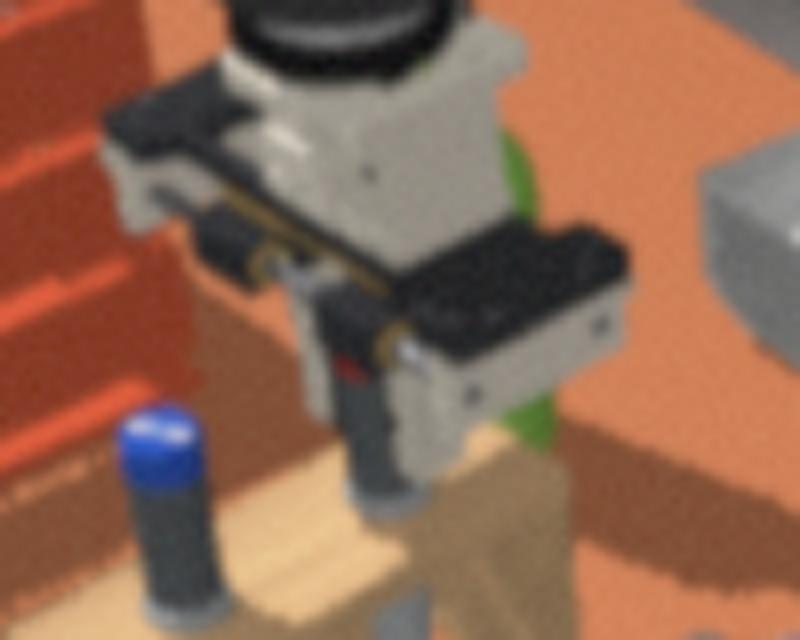

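{"name": "move_arm", "arguments": {
  "increments": [
    [[0, 0, 10], 0],
    [[0, 0, 15], 0],
    [[0, 0, 15], 0],
    [[0, 0, 15], 0],
    [[0, 0, 15], 0],
    [[0, 0, 20], 0],
    [[0, 0, 20], 0],
    [[0, 0, 20], 0]
  ]
}}

```text
clock: 6.0
tool_pos: [0.5503, 0.2578, 0.2568]
orientation: [179.3, -0.8, -174.9]
force: [0.2, 1.1, -4.0]
opening: 0.0273
```

{"name": "move_arm", "arguments": {
  "increments": [
    [[3, 0, 35], 0],
    [[3, -10, 35], 0],
    [[4, -38, 10], 0.02],
    [[5, -38, 0], 0.02],
    [[4, -38, 0], 0],
    [[4, -38, 0], 0],
    [[4, -38, 0], 0],
    [[4, -30, 0], 0]
  ]
}}

```text
clock: 6.8
tool_pos: [0.5775, 0.023, 0.3442]
orientation: [179.2, -0.9, -172.1]
force: [0.6, 1.0, -4.1]
opening: 0.028
```

```bash
python3 - <<'E'
from h import *
snap('side','side5'); snap('top','top5'); o=ctrl.get_obs(); print(o['tool_pos'],o['orientation'],o['force'],o['opening'],o['joint_pos'])
crop('side5',240,60,150,180,4,'e2'); crop('top5',190,150,150,100,5,'e1')
E
```

```text
[0.57765594 0.02149847 0.34414603] [ 179.27191807   -0.90820358 -172.27626946] [-0.1839282   0.0437909  -3.00927567] 0.02764617774932767 [  20.87344241    8.98829651    0.57330825   -0.92391958  -82.3047606
 -103.02601245]
```

View pics/e2.png

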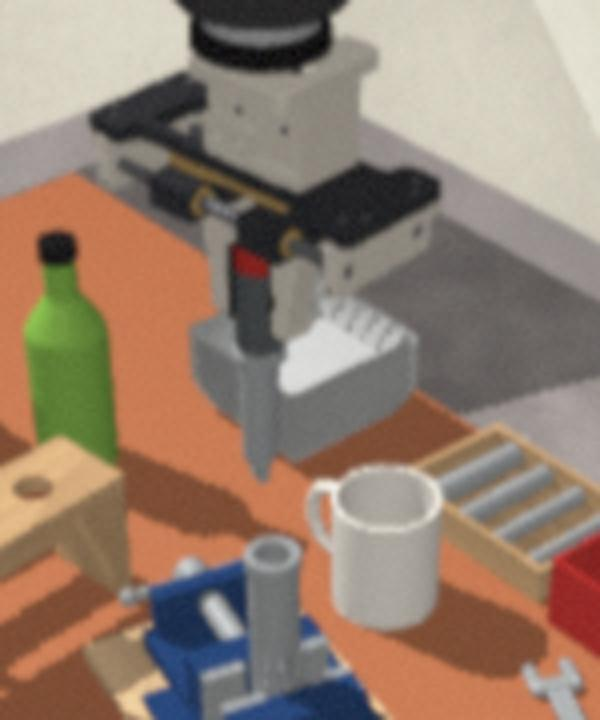

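View pics/e1.png

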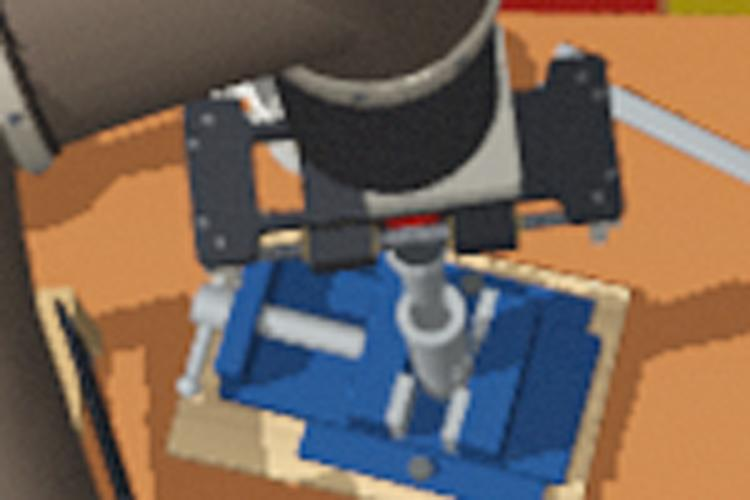

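{"name": "move_arm", "arguments": {
  "increments": [
    [[2, 0, -15], 0],
    [[2, 0, -15], 0],
    [[1, 0, -10], 0],
    [[0, 0, -4], 0],
    [[0, 0, 0], 0],
    [[0, 0, 0], 0],
    [[0, 0, 0], 0],
    [[0, 0, 0], 0]
  ]
}}

```text
clock: 7.7
tool_pos: [0.5812, 0.0238, 0.2958]
orientation: [179.2, -1.1, -172.2]
force: [0.2, -0.2, -3.9]
opening: 0.0274
```

```bash
python3 - <<'E'
from h import *
snap('side','side6'); snap('top','top6'); o=ctrl.get_obs(); print(o['tool_pos'],o['orientation'],o['force'],o['opening'])
crop('side6',270,130,80,120,6,'e2'); crop('top6',240,180,70,60,10,'e1')
for n in ('top6','side6'):
  S=load(n); print(n,proj(S,o['tool_pos']+[0,0,-.108]),proj(S,[.583,.021,.175]))
E
```

```text
[0.58118286 0.0236427  0.29588463] [ 179.19289409   -1.08694707 -172.2064206 ] [ 0.26250012 -0.7949812  -4.46493501] 0.027429306612003514
top6 [275.02560296 211.99461711] [276.29071675 212.56735866]
side6 [307.77972378 193.44552757] [309.09698693 197.69483671]
```

View pics/e2.png

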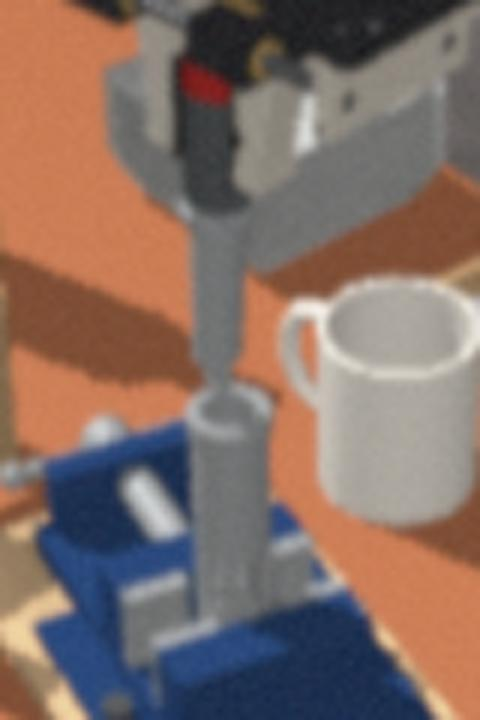

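View pics/e1.png

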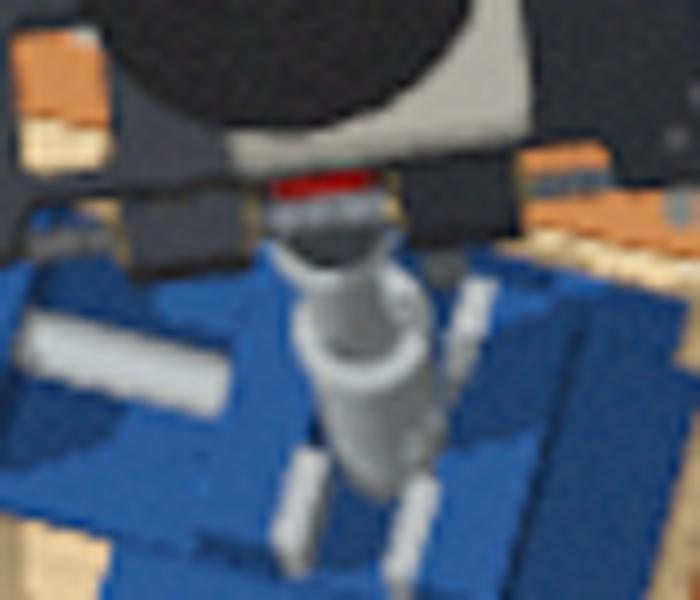

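{"name": "move_arm", "arguments": {
  "increments": [
    [[2, -2, 0], 0],
    [[0, 0, -4], 0],
    [[0, 0, -4], 0],
    [[0, 0, -4], 0],
    [[0, 0, -4], 0],
    [[0, 0, -4], 0],
    [[0, 0, 0], 0],
    [[0, 0, 0], 0]
  ]
}}

```text
clock: 8.6
tool_pos: [0.5832, 0.0212, 0.274]
orientation: [179.2, -1.1, -172.2]
force: [-0.6, 0.3, -4.4]
opening: 0.0273
```

```bash
python3 - <<'E'
from h import *
snap('side','side7'); snap('top','top7'); o=ctrl.get_obs(); print(o['tool_pos'],o['orientation'],o['force'],o['moment'])
crop('side7',290,170,40,40,15,'e2'); crop('top7',255,195,40,35,15,'e1')
cv2.imwrite('pics/e3.png',np.hstack([cv2.imread('pics/e2.png')[:525],cv2.imread('pics/e1.png')])[:,:1200][:, ::1]);
E
python3 -c "
import cv2;im=cv2.imread('pics/e3.png');cv2.imwrite('pics/e3.png',cv2.resize(im,None,fx=.66,fy=.66))"
```

```text
[0.58323193 0.02125742 0.27408524] [ 179.18340817   -1.08734438 -172.23089744] [ 0.37285404 -0.29959344 -3.1894739 ] [-0.05193758 -0.10245273  0.01972547]
```

View pics/e3.png

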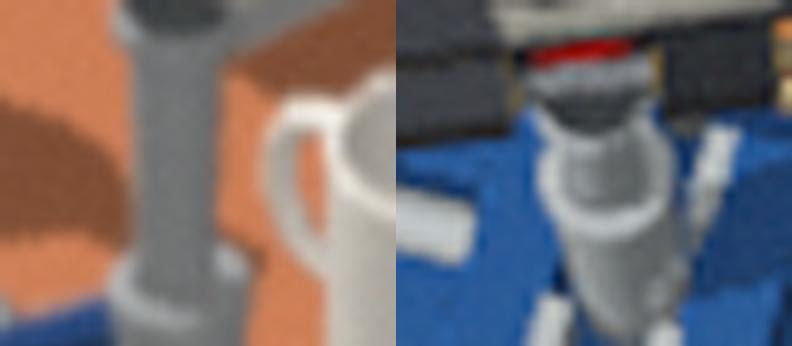

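{"name": "move_arm", "arguments": {
  "increments": [
    [[0, 0, -5], 0],
    [[0, 0, -5], 0],
    [[0, 0, -5], 0],
    [[0, 0, -5], 0],
    [[0, 0, -5], 0],
    [[0, 0, -5], 0],
    [[0, 0, -5], 0],
    [[0, 0, 0], 0]
  ]
}}

```text
clock: 9.5
tool_pos: [0.5834, 0.0213, 0.2359]
orientation: [179.2, -1.1, -172.2]
force: [0.5, -0.4, -4.0]
opening: 0.0274
```

{"name": "move_arm", "arguments": {
  "increments": [
    [[0, 0, -4], 0],
    [[0, 0, -4], 0],
    [[0, 0, -4], 0],
    [[0, 0, -4], 0],
    [[0, 0, -3], 0],
    [[0, 0, -2], 0],
    [[0, 0, -1], 0],
    [[0, 0, 0], 0]
  ]
}}

```text
clock: 10.3
tool_pos: [0.5837, 0.0212, 0.2133]
orientation: [179.2, -1.0, -172.2]
force: [0.0, -1.3, -4.0]
opening: 0.0279
```

{"name": "move_arm", "arguments": {
  "increments": [
    [[0, 0, -2], 0],
    [[0, 0, -1], 0],
    [[0, 0, -1], 0],
    [[0, 0, -1], 0],
    [[0, 0, -1], 0],
    [[0, 0, -1], 0],
    [[0, 0, -1], 0],
    [[0, 0, -1], 0]
  ]
}}

```text
clock: 11.1
tool_pos: [0.5837, 0.0212, 0.21]
orientation: [179.2, -0.7, -172.1]
force: [-5.8, 1.3, 7.3]
opening: 0.0273
```

{"name": "move_arm", "arguments": {
  "increments": [
    [[-1, 0, 0], 0],
    [[-0.5, 0, 0], 0],
    [[0, 0, -0.5], 0],
    [[0, 0, -0.5], 0],
    [[0, 0, -0.5], 0],
    [[0, 0, -1], 0],
    [[0, 0, -1], 0],
    [[0, 0, -1], 0]
  ]
}}

```text
clock: 11.9
tool_pos: [0.5833, 0.0213, 0.2081]
orientation: [179.3, -0.5, -172.0]
force: [-5.0, -0.1, 8.5]
opening: 0.0274
```

```bash
python3 - <<'E'
from h import *
snap('side','side8'); snap('top','top8'); o=ctrl.get_obs(); print(o['tool_pos'],o['orientation'],o['force'],o['moment'])
crop('side8',280,140,60,80,8,'e2'); crop('top8',245,180,60,60,10,'e1')
E
```

```text
[0.58323687 0.02133582 0.20799214] [ 179.26388409   -0.51610065 -172.04143503] [-3.46099496  0.82467057  6.92372229] [0.18439517 1.41450261 0.0487502 ]
```

View pics/e2.png

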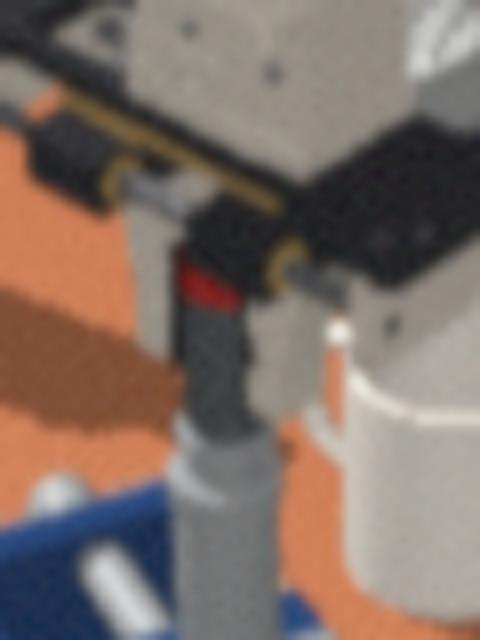

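View pics/e1.png

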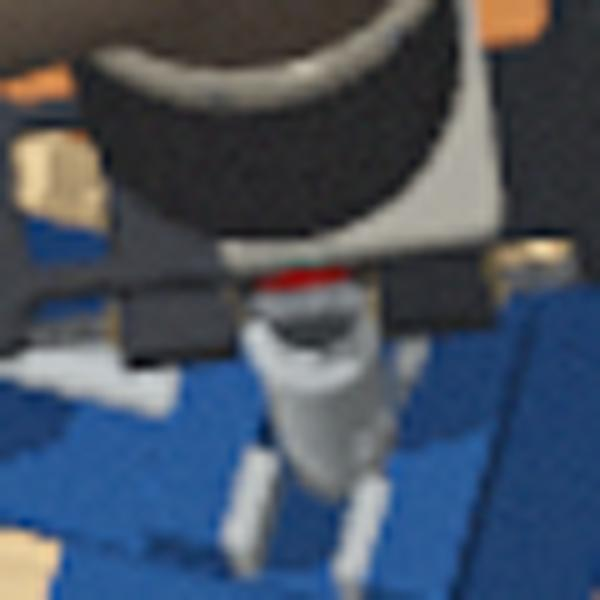

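{"name": "move_arm", "arguments": {
  "increments": [
    [[0, 0, -1], 0.06],
    [[0, 0, -1], -0.12],
    [[0, 0, -1], 0.12],
    [[0, 0, -1], -0.12],
    [[0, 0, -1], 0.12],
    [[0, 0, -1], -0.12],
    [[0, 0, -1], 0.12],
    [[0, 0, -1], -0.06]
  ]
}}

```text
clock: 12.8
tool_pos: [0.583, 0.0216, 0.2028]
orientation: [179.3, -0.4, -172.0]
force: [-2.4, 1.6, 7.8]
opening: 0.0277
```

Working well; the gauge is going down. Continue.

{"name": "move_arm", "arguments": {
  "increments": [
    [[0, 0, -1], 0.06],
    [[0, 0, -1], -0.12],
    [[0, 0, -1], 0.12],
    [[0, 0, -1], -0.12],
    [[0, 0, -1], 0.12],
    [[0, 0, -1], -0.12],
    [[0, 0, -1], 0.12],
    [[0, 0, -1], -0.06]
  ]
}}

```text
clock: 13.6
tool_pos: [0.5829, 0.0218, 0.1997]
orientation: [179.4, -0.2, -171.9]
force: [-3.4, 0.1, 6.5]
opening: 0.0277
```

{"name": "move_arm", "arguments": {
  "increments": [
    [[0, 0, -1.2], 0.06],
    [[0, 0, -1.2], -0.12],
    [[0, 0, -1.2], 0.12],
    [[0, 0, -1.2], -0.12],
    [[0, 0, -1.2], 0.12],
    [[0, 0, -1.2], -0.12],
    [[0, 0, -1.2], 0.12],
    [[0, 0, -1.2], -0.06]
  ]
}}

```text
clock: 14.4
tool_pos: [0.5836, 0.0221, 0.1975]
orientation: [179.5, 0.1, -171.9]
force: [-2.2, 0.4, 7.9]
opening: 0.0275
```

{"name": "move_arm", "arguments": {
  "increments": [
    [[0, 0, -1.3], 0.06],
    [[0, 0, -1.3], -0.12],
    [[0, 0, -1.3], 0.12],
    [[0, 0, -1.3], -0.12],
    [[0, 0, -1.3], 0.12],
    [[0, 0, -1.3], -0.12],
    [[0, 0, -1.3], 0.12],
    [[0, 0, -1.3], -0.06]
  ]
}}

```text
clock: 15.2
tool_pos: [0.5891, 0.023, 0.197]
orientation: [179.6, 1.1, -171.7]
force: [-1.4, -4.0, 6.7]
opening: 0.0274
```

```bash
python3 - <<'E'
from h import *
snap('side','side9');  o=ctrl.get_obs(); print(o['tool_pos'],o['orientation'],o['force'],o['moment'])
crop('side9',280,140,60,80,8,'e2')
E
```

```text
[0.58929062 0.02289794 0.19697521] [ 179.63918918    1.06851789 -172.32928539] [-2.74330021  0.35084794  7.76692981] [-0.31120442  0.68604547  0.52273486]
```

View pics/e2.png

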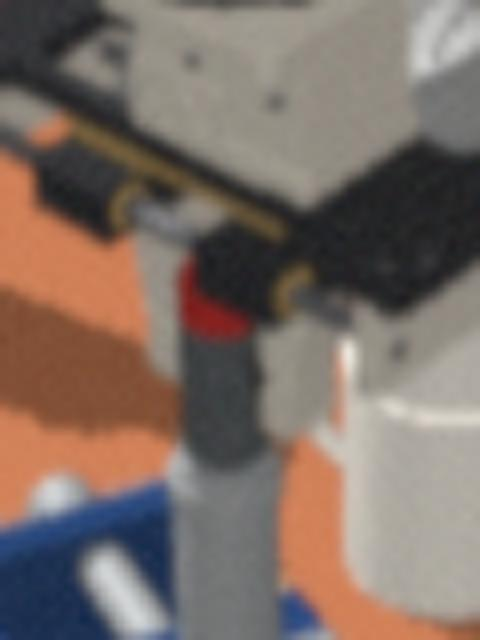

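{"name": "move_arm", "arguments": {
  "increments": [
    [[0, 0, 0], 0],
    [[0, 0, 0], 0],
    [[0, 0, 0], 0],
    [[0, 0, 0], 0],
    [[-2, 0, 0], 0],
    [[-2, 0, 0], 0],
    [[-1, 0, 0], 0],
    [[0, 0, 0], 0]
  ],
  "jaw": 0.1
}}

```text
clock: 16.05
tool_pos: [0.584, 0.023, 0.1957]
orientation: [179.6, 1.0, -172.3]
force: [1.1, -1.0, 0.6]
opening: 0.0481
```

```bash
python3 - <<'E'
from h import *
snap('side','side10');snap('top','top10');  o=ctrl.get_obs(); print(o['tool_pos'],o['orientation'],o['force'],o['moment'],o['opening'])
crop('side10',280,140,60,80,8,'e2'); crop('top10',245,180,60,60,10,'e1')
E
```

```text
[0.58414013 0.02307169 0.19575626] [ 179.61106324    1.05148417 -172.339188  ] [-0.25212536  0.65968694 -0.63723276] [-0.089239    0.04857079  0.02762076] 0.04821666923102777
```

View pics/e2.png

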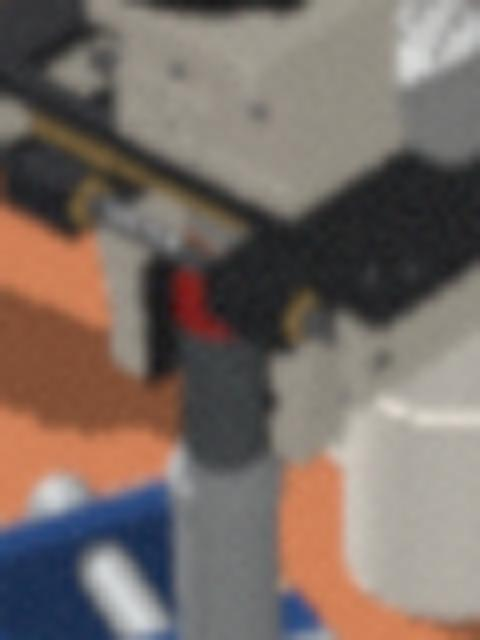

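View pics/e1.png

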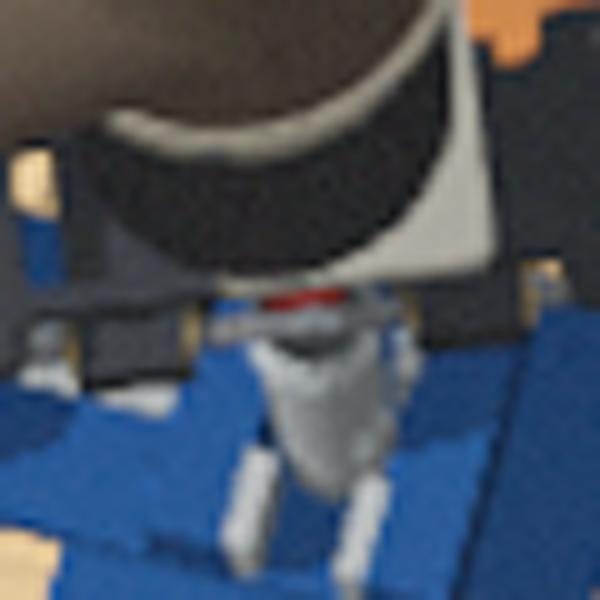

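{"name": "move_arm", "arguments": {
  "increments": [
    [[0, -1, 0], 0],
    [[0, 0, 0], 0],
    [[0, 0, 0], 0],
    [[0, 0, 0], 0],
    [[0, 0, 0], 0],
    [[0, 0, 0], 0],
    [[0, 0, 0], 0],
    [[0, 0, 0], 0]
  ],
  "jaw": -1
}}

```text
clock: 16.95
tool_pos: [0.5842, 0.0222, 0.1958]
orientation: [179.6, 1.0, -172.3]
force: [-0.7, 2.3, -0.4]
opening: 0.0278
```

{"name": "move_arm", "arguments": {
  "increments": [
    [[0, 0, -1.2], 0.06],
    [[0, 0, -1.2], -0.12],
    [[0, 0, -1.2], 0.12],
    [[0, 0, -1.2], -0.12],
    [[0, 0, -1.2], 0.12],
    [[0, 0, -1.2], -0.12],
    [[0, 0, -1.2], 0.12],
    [[0, 0, -1.2], -0.06]
  ]
}}

```text
clock: 17.75
tool_pos: [0.5875, 0.0227, 0.1958]
orientation: [179.7, 1.8, -172.2]
force: [-3.7, -2.3, 6.7]
opening: 0.0272
```

{"name": "move_arm", "arguments": {
  "increments": [
    [[-0.5, 0, -1.8], 0.06],
    [[-0.5, 0, -1.8], -0.12],
    [[-0.5, 0, -1.8], 0.12],
    [[-0.5, 0, -1.8], -0.12],
    [[-0.5, 0, -1.8], 0.12],
    [[-0.5, 0, -1.8], -0.12],
    [[-0.5, 0, -1.8], 0.12],
    [[-0.5, 0, -1.8], -0.06]
  ]
}}

```text
clock: 18.55
tool_pos: [0.5922, 0.0235, 0.1958]
orientation: [179.8, 3.2, -172.1]
force: [1.4, -5.8, 5.7]
opening: 0.0272
```

{"name": "move_arm", "arguments": {
  "increments": [
    [[0, 0, 0], 0],
    [[0, 0, 0], 0],
    [[0, 0, 0], 0],
    [[0, 0, 0], 0],
    [[-2, 0, 5], 0],
    [[-2, 0, 25], 0],
    [[0, 0, 40], 0],
    [[0, 0, 40], 0]
  ],
  "jaw": 1
}}

```text
clock: 19.35
tool_pos: [0.5832, 0.0224, 0.3024]
orientation: [179.8, 2.4, -172.0]
force: [0.3, 1.4, 0.6]
opening: 0.0846
```

```bash
python3 - <<'E'
from h import *
snap('side','side11');snap('top','top11');  o=ctrl.get_obs(); print(o['tool_pos'],o['orientation'],o['force'],o['moment'],o['opening'],o['joint_pos'])
crop('side11',270,140,80,80,8,'e2'); crop('top11',240,180,60,60,10,'e1')
for n in ('top11','side11'):
  S=load(n); print(n,proj(S,[.583,.021,.249]),proj(S,[.583,.021,.175]))
E
```

```text
[0.58623922 0.02272153 0.3078436 ] [ 179.82507315    3.01245863 -171.96723922] [-1.17101382 -0.49703062 -0.33762095] [-0.03868945  0.10876061 -0.04818953] 0.08664565682963568 [  21.66936663    7.9377527    -5.92901469    0.56408387  -73.16512412
 -103.78138651]
top11 [274.65219421 205.30890545] [276.29071675 212.56735866]
side11 [308.54931896 173.67169254] [309.09698693 197.69483671]
```

View pics/e2.png

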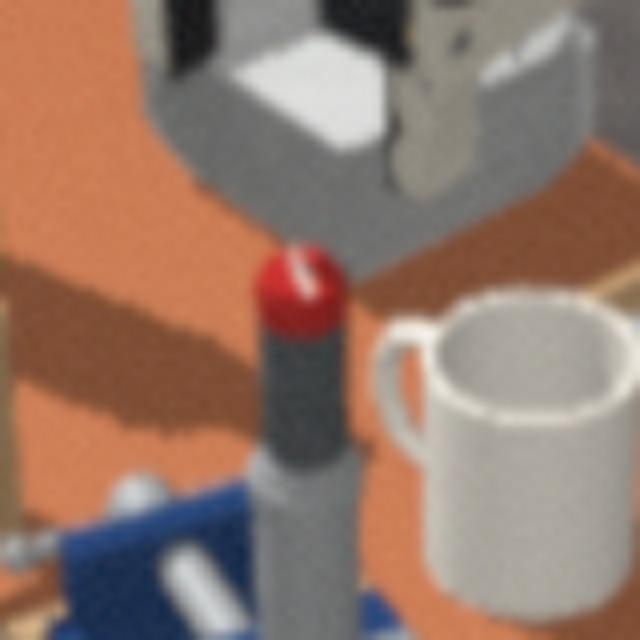

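View pics/e1.png

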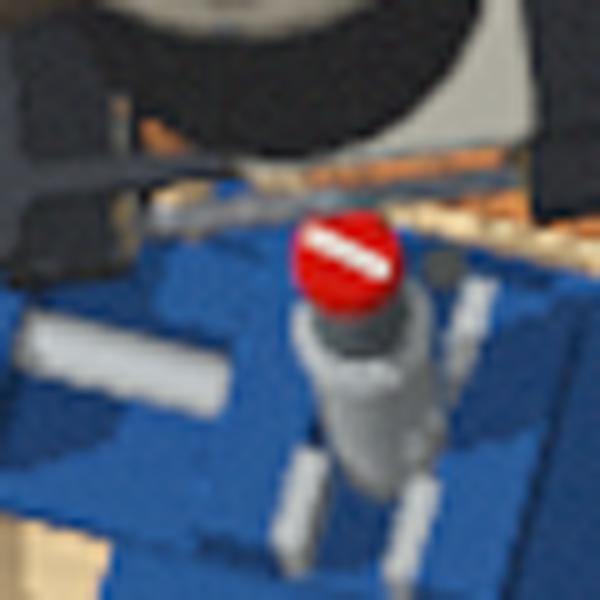

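```bash
python3 - <<'E'
from h import *
crop('side1',340,275,110,70,7,'e2');crop('top1',345,205,85,55,9,'e1')
E
```

```text
(no output)
```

View pics/e2.png

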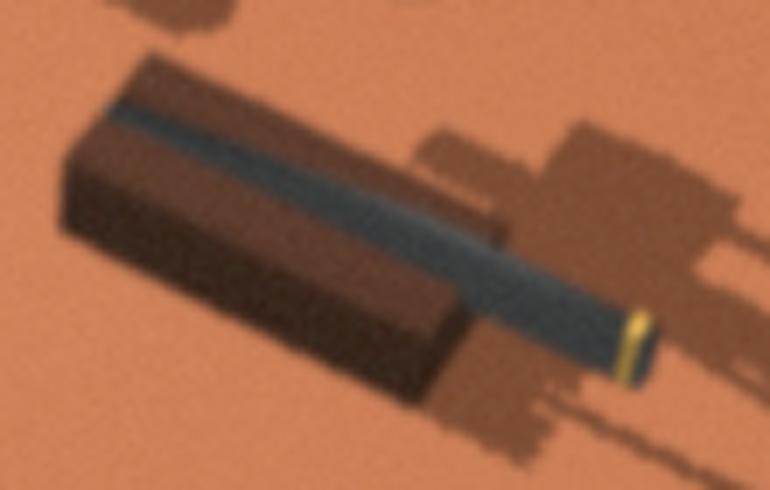

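View pics/e1.png

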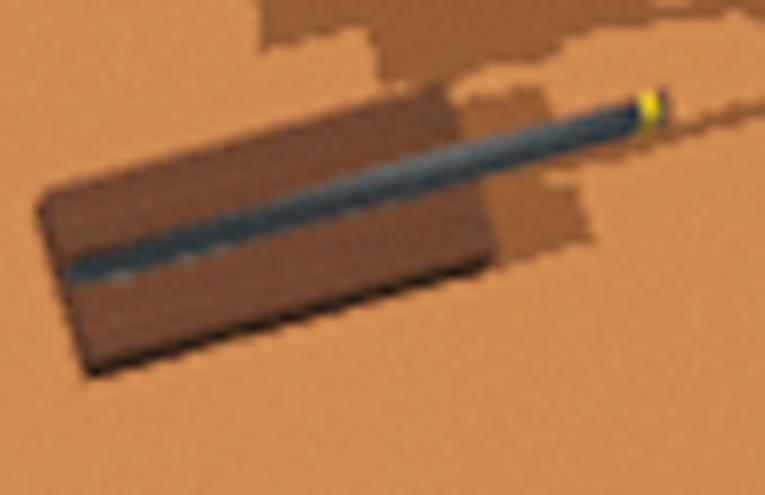

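```bash
python3 - <<'E'
from h import *
np.set_printoptions(precision=4,suppress=True)
t=load('top1');s=load('side1')
A=tri(t,(418.9,216.3),s,(433.1,321));B=tri(t,(352.6,235),s,(355.7,291));Y=tri(t,(417.2,216.6),s,(431.1,320.2))
print(A,B,Y); d=B[0]-A[0]; print(np.linalg.norm(d[:2]),np.degrees(np.arctan2(d[1],d[0])))
for z in(.056,.06,.064): 
  a=atz(t,418.9,216.3,z);b=atz(t,352.6,235,z-.016); print(z,a,b,np.linalg.norm((a-b)[:2]),np.degrees(np.arctan2(*(b-a)[1::-1])), atz(s,433.1,321,z))
t=load('top11');s=load('side11')
def ang(p,q,z,sx):
    d=atz(sx,*p,z)-atz(sx,*q,z); return np.degrees(np.arctan2(d[1],d[0]))
print(ang((270.5,203),(278.8,207.5),.249,t),ang((306.6,171),(309.4,177.1),.249,s))
E
```

```text
(array([ 0.6049, -0.3908,  0.0602]), array([-0.1968,  0.2684,  0.4256, -0.106 ])) (array([ 0.5518, -0.197 ,  0.0325]), array([-0.362 ,  0.6112,  0.8295, -0.2316])) (array([ 0.6041, -0.386 ,  0.059 ]), array([-0.2164,  0.2969,  0.4686, -0.1172]))
0.20094372715104092 105.3040949440665
0.056 [ 0.6068 -0.3923  0.056 ] [ 0.552  -0.1975  0.04  ] 0.20233200569438375 105.69584915065148 [ 0.6069 -0.3887  0.056 ]
0.06 [ 0.6058 -0.3915  0.06  ] [ 0.5512 -0.1972  0.044 ] 0.20181387250415314 105.6936442543908 [ 0.6041 -0.3903  0.06  ]
0.064 [ 0.6047 -0.3907  0.064 ] [ 0.5503 -0.1969  0.048 ] 0.20129573961433092 105.69142800737222 [ 0.6012 -0.392   0.064 ]
61.37606168425332 65.870200589505
```

{"name": "move_arm", "arguments": {
  "increments": [
    [[1, -32, 0], 0.142],
    [[1, -32, 0], 0.142],
    [[1, -32, 0], 0.142],
    [[1, -32, 0], 0.142],
    [[1, -32, 0], 0.142],
    [[1, -32, -5], 0.142],
    [[1, -32, -15], 0.142],
    [[1, -32, -20], 0.142]
  ]
}}

```text
clock: 20.25
tool_pos: [0.5949, -0.2382, 0.2743]
orientation: [-179.7, 3.5, -103.9]
force: [0.5, -0.4, -1.0]
opening: 0.0876
```

{"name": "move_arm", "arguments": {
  "increments": [
    [[0, -32, -30], 0.125],
    [[0, -32, -30], 0.125],
    [[0, -32, -30], 0.125],
    [[0, -28, -30], 0.125],
    [[0, -5, -20], 0],
    [[0, 0, -10], 0],
    [[0, 0, 0], 0],
    [[0, 0, 0], 0]
  ]
}}

```text
clock: 21.05
tool_pos: [0.5918, -0.3759, 0.1157]
orientation: [-179.8, 3.7, -74.0]
force: [0.1, 0.2, 0.1]
opening: 0.0876
```

```bash
python3 - <<'E'
from h import *
snap('side','side12');snap('top','top12');  o=ctrl.get_obs(); print(o['tool_pos'],o['orientation'],o['force'],o['moment'],o['opening'],o['joint_pos'])
crop('side12',340,200,140,140,4.2,'e2'); crop('top12',330,150,160,120,5,'e1')
for n in('side12','top12'): print(proj(load(n),o['tool_pos']))
E
```

```text
[ 0.59229433 -0.37570112  0.11640566] [-179.75761678    3.67440891  -73.93842455] [0.0086854  0.42027407 0.99816854] [-0.21453415  0.04620332 -0.0026012 ] 0.0875946235338407 [-18.3159682   28.92595391   0.41869578  -3.54416453 -63.41311517
  36.0095053 ]
[428.2449973  303.58186769]
[417.36162021 215.90950168]
```

View pics/e2.png

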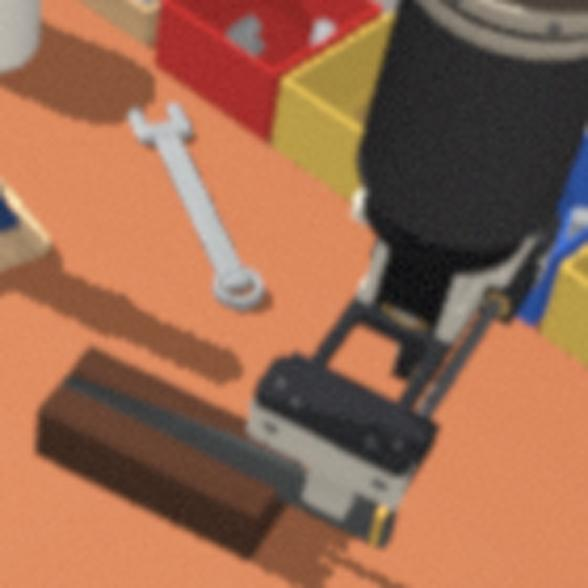

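View pics/e1.png

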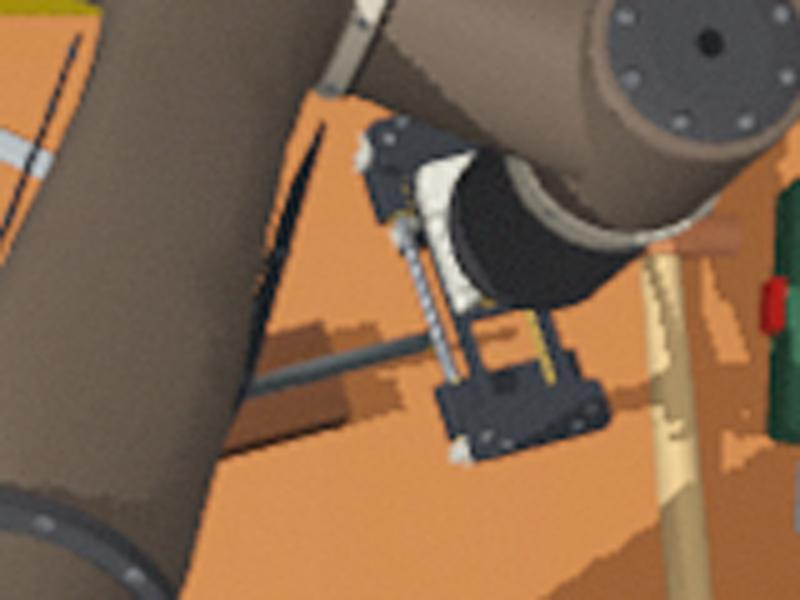

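{"name": "move_arm", "arguments": {
  "increments": [
    [[3, 4, -15], 0],
    [[3, 4, -15], 0],
    [[0, 0, -15], 0],
    [[0, 0, -12], 0],
    [[0, 0, -8], 0],
    [[0, 0, -5], 0],
    [[0, 0, 0], 0],
    [[0, 0, 0], 0]
  ]
}}

```text
clock: 21.95
tool_pos: [0.6, -0.3652, 0.0425]
orientation: [-179.6, 3.6, -73.8]
force: [-0.4, -0.1, 0.0]
opening: 0.0877
```

{"name": "move_arm", "arguments": {
  "increments": [
    [[-1, 0, -5], 0],
    [[-1, -1, -4], 0],
    [[0, 0, -2], 0],
    [[0, 0, 0], 0],
    [[0, 0, 0], 0],
    [[0, 0, 0], 0],
    [[0, 0, 0], 0],
    [[0, 0, 0], 0]
  ]
}}

```text
clock: 22.75
tool_pos: [0.5988, -0.3672, 0.0326]
orientation: [-179.5, 3.4, -73.8]
force: [-0.6, 0.5, 0.9]
opening: 0.0877
```

```bash
python3 - <<'E'
from h import *
snap('side','side13'); o=ctrl.get_obs(); print(o['tool_pos'],o['orientation'],o['force'],o['moment'])
crop('side13',360,260,110,90,7,'e2'); print(proj(load('side13'),o['tool_pos']))
E
```

```text
[ 0.59882738 -0.36716234  0.03269986] [-179.45855091    3.43849842  -73.80170479] [-0.86273595  0.11942127  0.77492045] [-0.17339511  0.0521045   0.03823566]
[422.06127153 323.39481153]
```

View pics/e2.png

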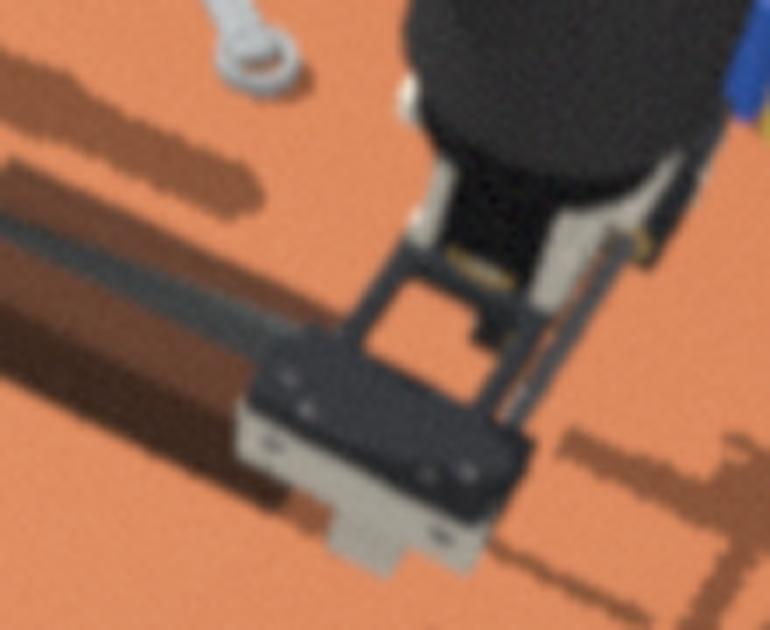

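{"name": "move_arm", "arguments": {
  "increments": [
    [[0, 0, 0], -0.01],
    [[0, 0, 0], 0],
    [[0, 0, 0], 0],
    [[0, 0, 0], 0],
    [[0, 0, 0], 0],
    [[0, 0, 0], 0],
    [[0, 0, 0], 0],
    [[0, 0, 0], 0]
  ],
  "jaw": -1
}}

```text
clock: 23.6
tool_pos: [0.5989, -0.3671, 0.0328]
orientation: [-179.5, 3.4, -74.4]
force: [0.0, -0.4, -0.4]
opening: 0.0289
```

```bash
python3 - <<'E'
from h import *
snap('side','side14'); snap('top','top14'); o=ctrl.get_obs(); print(o['tool_pos'],o['orientation'],o['force'],o['moment'],o['opening'])
crop('side14',340,260,110,90,7,'e2')
E
```

```text
[ 0.59890324 -0.36712676  0.0327894 ] [-179.45199943    3.4355505   -74.42336319] [-0.78786618  0.06856973  0.17545161] [-0.18474458  0.05571462 -0.00858514] 0.02110472728153624
```

View pics/e2.png

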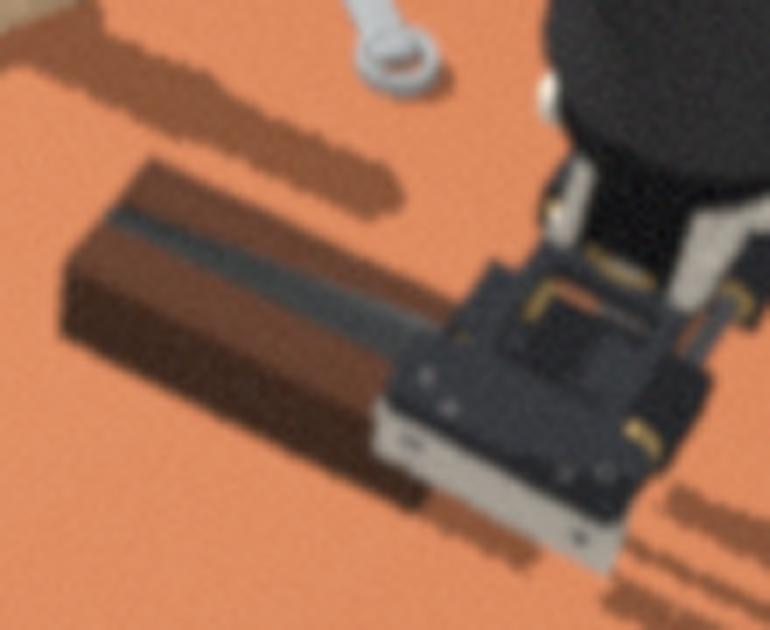

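View pics/top14.png

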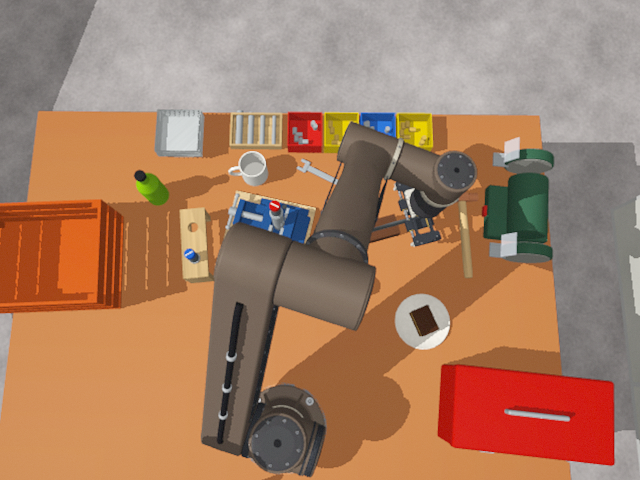

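{"name": "move_arm", "arguments": {
  "increments": [
    [[0, 0, 0], 0],
    [[0, 0, 0], 0],
    [[0, 0, 0], 0],
    [[0, 0, 5], 0],
    [[0, 0, 10], 0],
    [[0, 0, 15], 0],
    [[0, 0, 15], 0],
    [[0, 0, 15], 0]
  ]
}}

```text
clock: 24.5
tool_pos: [0.597, -0.3664, 0.0948]
orientation: [-179.7, 3.6, -74.5]
force: [0.6, -0.5, -1.5]
opening: 0.0079
```

```bash
python3 - <<'E'
from h import *
snap('side','side15'); snap('top','top15'); o=ctrl.get_obs(); print(o['tool_pos'],o['orientation'],o['force'],o['moment'],o['opening'])
crop('side15',330,220,140,100,5.5,'e2');crop('top15',330,180,140,100,5.5,'e1')
E
```

```text
[ 0.59869903 -0.36726458  0.09711427] [-179.45539486    3.41244588  -74.41878862] [ 1.16249372 -0.41471797 -1.67646247] [-0.45829796 -0.06165216  0.02917112] 0.007869744304638174
```

View pics/e2.png

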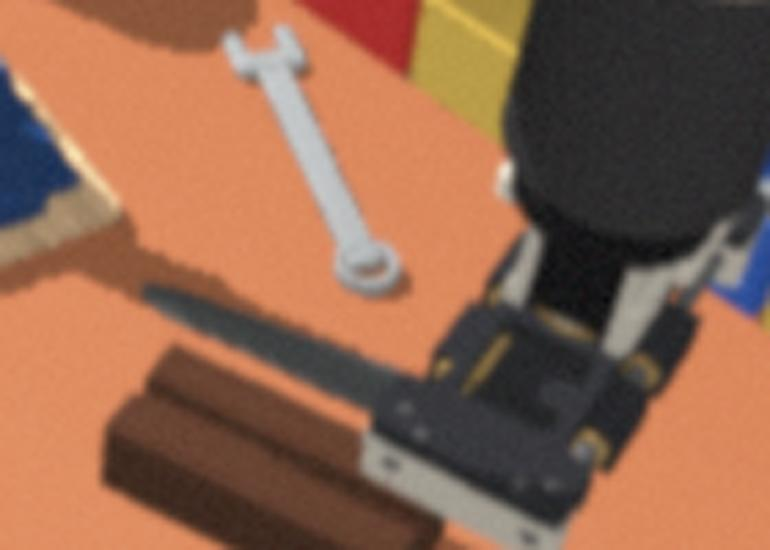

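View pics/e1.png

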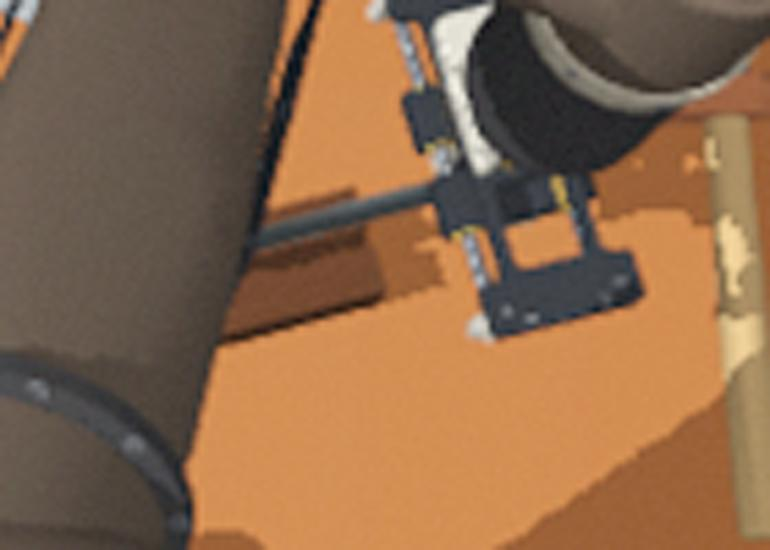

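```bash
python3 - <<'E'
from h import *
s=load('side15'); print(proj(s,[.550,-.1955,.098]),proj(s,[.550,-.1955,.108]))
crop('side15',345,260,70,50,11,'e2')
E
```

```text
[356.81044288 272.4187395 ] [357.01004981 269.49257498]
```

View pics/e2.png

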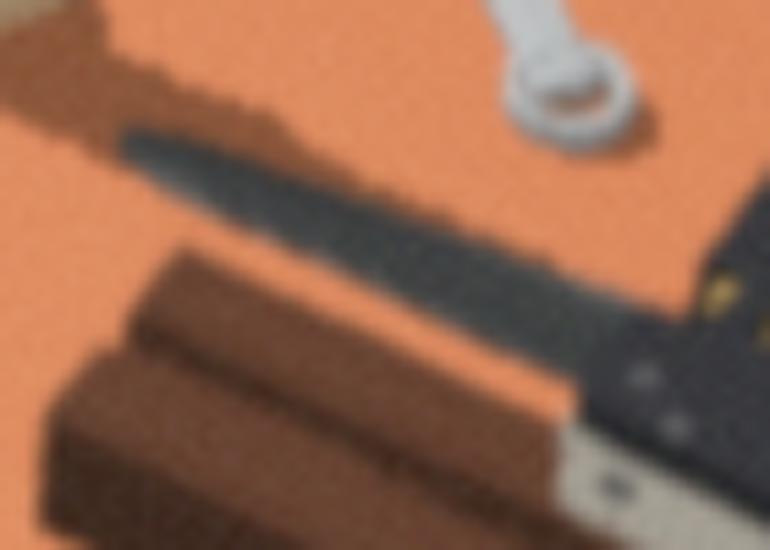

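```bash
python3 - <<'E'
from h import *
s=load('side1')
for z in(.028,.034,.054,.06): print(z,proj(s,[.6056,-.3928,z]),proj(s,[.5504,-.1953,z-.016]))
s=load('side15'); d=np.array([-.271,.9626])
# lower edge line predicted at distances from tip, for tip z
for zt in (.092,.098):
  for L in (0,60,100,120): print(zt,L,proj(s,np.r_[np.array([.550,-.1955])-d*L*.001,zt]))
E
```

```text
0.028 [432.2684716  330.00752321] [355.24719075 296.13226069]
0.034 [432.66176898 328.40508551] [355.35583838 294.54215588]
0.054 [433.99332792 322.97982626] [355.7232339  289.16516423]
0.06 [434.39908548 321.32662121] [355.83505164 287.52866347]
0.092 0 [356.6917777  274.15832759]
0.092 60 [378.87700295 284.75225899]
0.092 100 [394.20067357 292.06964763]
0.092 120 [402.02954375 295.80810476]
0.098 0 [356.81044288 272.4187395 ]
0.098 60 [379.07645359 283.01278814]
0.098 100 [394.45783982 290.33116931]
0.098 120 [402.31680119 294.07042104]
```

{"name": "move_arm", "arguments": {
  "increments": [
    [[0, 0, 15], 0],
    [[-10, 25, 5], -0.08],
    [[-12, 28, 0], -0.09],
    [[-12, 28, 0], -0.09],
    [[-12, 28, 0], -0.08],
    [[-12, 28, 0], -0.08],
    [[-6, 20, 0], -0.07],
    [[0, 0, 0], 0]
  ]
}}

```text
clock: 25.4
tool_pos: [0.5315, -0.2062, 0.1225]
orientation: [-179.4, 3.4, -103.8]
force: [0.3, -1.3, -1.5]
opening: 0.0076
```

```bash
python3 - <<'E'
from h import *
snap('side','side16'); snap('top','top16'); o=ctrl.get_obs(); print(o['tool_pos'],o['orientation'],o['force'],o['moment'],o['opening'])
crop('side16',260,140,140,130,4.5,'e2');crop('top16',230,180,160,110,5,'e1')
print(atz(load('top0'),337,291,.11))
E
```

```text
[ 0.5327703  -0.20791999  0.12257253] [-179.30133091    3.3923153  -103.61285207] [ 0.6733478   0.44530438 -1.95928412] [-0.3700822   0.11747588 -0.01373771] 0.007585427372273163
[ 0.37763932 -0.14757781  0.11      ]
```

View pics/e2.png

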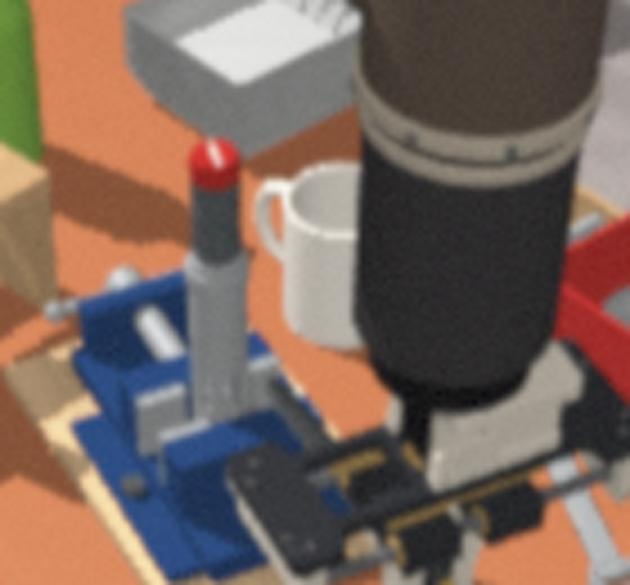

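View pics/e1.png

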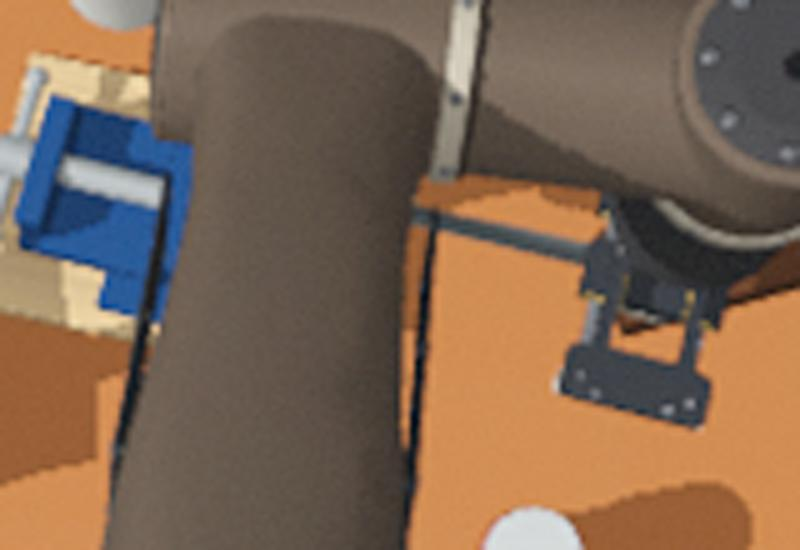

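```bash
python3 - <<'E'
from h import *
crop('side16',285,190,66,55,12,'e2')
s=load('side16'); o=np.array([.583,.0217]); y=np.array([.2224,.975]); x=np.array([.975,-.2224])
for n,a,b,z in (('slot entry floor',0,-.017,.074),('slot entry top',0,-.017,.102),('jaw edge',0,-.047,.074),('mouth',0,0,.175),('jL',-.047,-.047,.074)): 
  print(n,proj(s,np.r_[o+a*x+b*y,z]))
tcp=np.array([.5327,-.2079]); a=np.radians(180.2-103.6); tip=tcp+.1785*np.array([np.cos(a),np.sin(a)]); print(tip, (tip-o)@x,(tip-o)@y, proj(s,np.r_[tip,.1226-.0058]),proj(s,np.r_[tip,.1226+.0042]))
E
```

```text
slot entry floor [312.46896679 231.21400917]
slot entry top [312.32513306 223.23554813]
jaw edge [317.6290774  238.05455087]
mouth [308.92210447 197.56391479]
jL [301.37618818 243.77369432]
[ 0.574067   -0.03425951] 0.0037357198308565487 -0.05654721712405971 [320.54262593 227.49069722] [320.53303044 224.5280552 ]
```

View pics/e2.png

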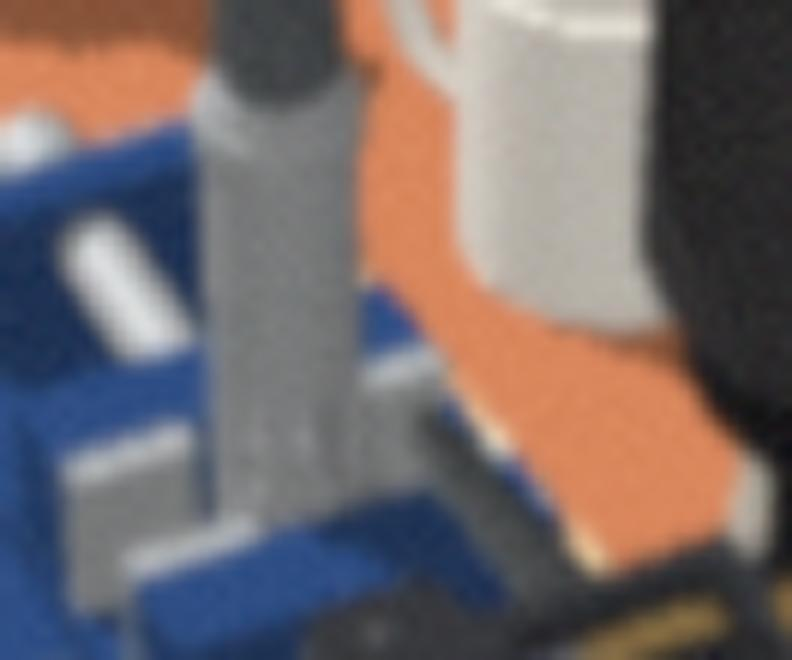

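```bash
python3 - <<'E'
from h import *
ims=[cv2.imread(f'pics/{n}.png')[205:240,295:325].astype(float) for n in('side0','side1','side2','side3','side11','side14')]
a=np.mean(ims,0); a=cv2.resize(a,None,fx=16,fy=16,interpolation=cv2.INTER_CUBIC)
a=np.clip((a-80)*2,0,255)
for u in range(295,325,5): cv2.putText(a,str(u),((u-295)*16,12),0,.4,(0,0,255),1); cv2.line(a,((u-295)*16+8,14),((u-295)*16+8,20),(0,0,255),1)
for v in range(205,240,5): cv2.putText(a,str(v),(0,(v-205)*16+12),0,.4,(0,0,255),1)
cv2.imwrite('pics/f1.png',a)
g=np.mean(ims,0).mean(2); np.set_printoptions(linewidth=200)
for v in range(215,238,2): print(v,g[v-205,5:25].round().astype(int))
E
```

```text
215 [ 89  79 108 120 117 115 118 119 119 118 116 115 113 109  99  84  77  85 108 128]
217 [138 105 111 119 117 117 118 120 119 119 116 115 113 108  99  84  75  75  81 101]
219 [103  96 110 120 117 116 118 119 120 119 116 114 113 109 102  99 102 118 129 135]
221 [ 79  87 105 119 117 116 117 119 119 118 117 114 112 110 112 130 143 151 147 138]
223 [ 81  85 105 119 118 118 122 119 118 118 118 112 107 108 114 113 118 119 118 117]
225 [120  94 100 119 119 119 125 121 119 121 122 110 103 108 114 111 114 116 116 117]
227 [136 104 100 119 121 121 127 121 119 122 126 113 104 109 114 110 115 115 118 118]
229 [110  93  91 117 122 122 123 120 118 114 117 114 108 107 112 108 110 113 114 114]
231 [113  98  91 120 128 128 130 122 118 118 116 114 110 101  94  88  79  78  75  70]
233 [120 118 120 141 151 148 130 115 110 105  93  82  73  62  59  55  53  52  54  54]
235 [159 158 152 146 136 122 101  87  81  80  78  74  68  64  62  59  56  54  52  53]
237 [108  98  91  83  79  79  78  80  79  79  79  78  78  78  77  75  73  66  59  56][ WARN:0@0.330] global loadsave.cpp:1063 imwrite_ Unsupported depth image for selected encoder is fallbacked to CV_8U.
```

View pics/f1.png

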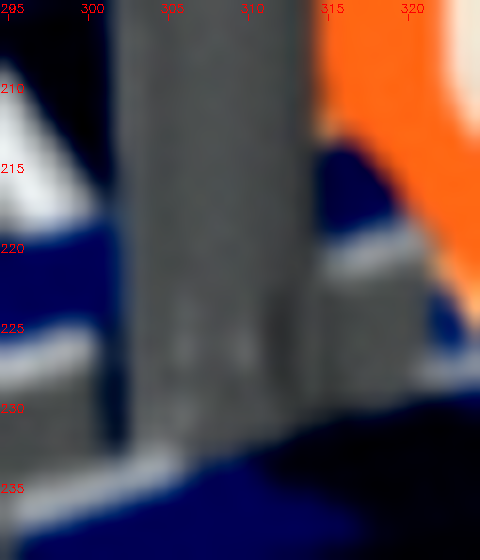

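{"name": "move_arm", "arguments": {
  "increments": [
    [[-2, 0, -8], 0.01],
    [[0, 0, -8], 0],
    [[0, 0, -8], 0],
    [[0, 0, -6], 0],
    [[0, 0, -3], 0],
    [[0, 0, 0], 0],
    [[0, 0, 0], 0],
    [[0, 0, 0], 0]
  ]
}}

```text
clock: 26.3
tool_pos: [0.5307, -0.2109, 0.0848]
orientation: [-179.5, 3.3, -103.0]
force: [0.4, 0.1, -2.5]
opening: 0.008
```

```bash
cat >> h.py <<'E'
O=np.array([.583,.0217]); _a=np.radians(77.15); YV=np.array([np.cos(_a),np.sin(_a)]); XV=np.array([np.sin(_a),-np.cos(_a)])
def driftinfo(o):
    a=np.radians(180.2+o['orientation'][2]); tip=o['tool_pos'][:2]+.1785*np.array([np.cos(a),np.sin(a)])
    print('tip',tip.round(4),'xv %.4f yv %.4f'%((tip-O)@XV,(tip-O)@YV),'ang %.2f'%np.degrees(a),'tcp xv %.4f yv %.4f z %.4f'%((o['tool_pos'][:2]-O)@XV,(o['tool_pos'][:2]-O)@YV,o['tool_pos'][2])); print(o['orientation'].round(2),o['force'].round(1),o['moment'].round(2),o['opening'].round(4))
    return tip
E
python3 - <<'E'
from h import *
s=snap('side','side17'); o=ctrl.get_obs(); t=driftinfo(o); z=o['tool_pos'][2]
print(proj(s,np.r_[t,z-.0058]),proj(s,np.r_[t,z+.0042]))
crop('side17',285,190,66,55,12,'e2')
E
```

```text
tip [ 0.5704 -0.0369] xv 0.0008 yv -0.0599 ang 77.16 tcp xv 0.0008 yv -0.2384 z 0.0849Traceback (most recent call last):
  File "<stdin>", line 2, in <module>
  File "h.py", line 27, in driftinfo
    print('tip',tip.round(4),'xv %.4f yv %.4f'%((tip-O)@XV,(tip-O)@YV),'ang %.2f'%np.degrees(a),'tcp xv %.4f yv %.4f z %.4f'%((o['tool_pos'][:2]-O)@XV,(o['tool_pos'][:2]-O)@YV,o['tool_pos'][2])); print(o['orientation'].round(2),o['force'].round(1),o['moment'].round(2),o['opening'].round(4))
                                                                                                                                                                                                                                                                             ^^^^^^^^^^^^^^^^^^
AttributeError: 'float' object has no attribute 'round'
```

```bash
sed -i "s/o\['opening'\].round(4)/round(float(o['opening']),4)/" h.py
python3 - <<'E'
from h import *
s=load('side17'); o=ctrl.get_obs(); t=driftinfo(o); z=o['tool_pos'][2]
print(proj(s,np.r_[t,z-.0058]),proj(s,np.r_[t,z+.0042]))
crop('side17',285,200,66,55,12,'e2')
E
```

```text
tip [ 0.5704 -0.0369] xv 0.0008 yv -0.0599 ang 77.16 tcp xv 0.0008 yv -0.2384 z 0.0849
[-179.48    3.34 -103.04] [-0.5 -0.1 -1.6] [-0.37  0.23  0.01] 0.0077
[320.1616018 239.528923 ] [320.15015901 236.68168349]
```

View pics/e2.png

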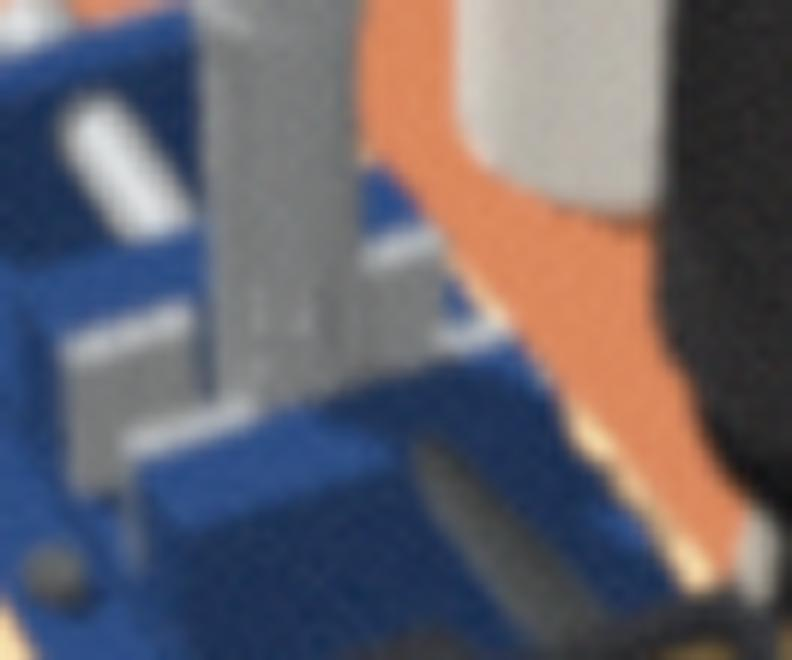

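{"name": "move_arm", "arguments": {
  "increments": [
    [[1.5, 7, 0], 0],
    [[1.5, 7, 0], 0],
    [[1.5, 7, 0], 0],
    [[1.5, 7, 0], 0],
    [[1, 4, 0], 0],
    [[0, 0, 0], 0],
    [[0, 0, 0], 0],
    [[0, 0, 0], 0]
  ]
}}

```text
clock: 27.15
tool_pos: [0.5392, -0.175, 0.0862]
orientation: [-179.3, 3.4, -102.9]
force: [-0.2, 0.3, -2.3]
opening: 0.0077
```

```bash
python3 - <<'E'
from h import *
s=snap('side','side18'); o=ctrl.get_obs(); t=driftinfo(o); z=o['tool_pos'][2]
print(proj(s,np.r_[t,z-.0058]),proj(s,np.r_[t,z+.0042]))
crop('side18',295,205,40,40,16,'e2')
E
```

```text
tip [ 0.5786 -0.001 ] xv 0.0007 yv -0.0232 ang 77.25 tcp xv 0.0011 yv -0.2017 z 0.0862
[-179.35    3.36 -102.95] [-0.1 -0.  -2.5] [-0.35  0.15 -0.03] 0.0076
[313.73986515 230.70780482] [313.69526087 227.86472735]
```

View pics/e2.png

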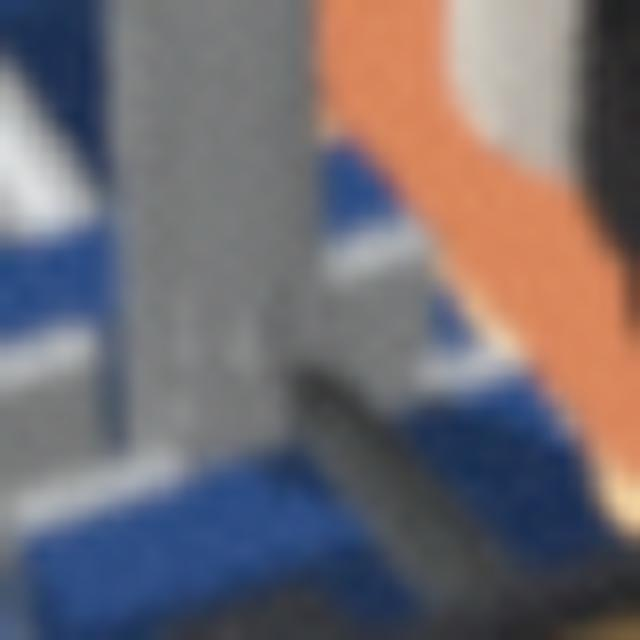

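{"name": "move_arm", "arguments": {
  "increments": [
    [[-1, 0, -2], 0],
    [[1, 4, -1], 0],
    [[1, 4, 0], 0],
    [[1, 4, 0], 0],
    [[1, 4, 0], 0],
    [[1, 4, 0], 0],
    [[0, 0, 0], 0],
    [[0, 0, 0], 0]
  ]
}}

```text
clock: 28.0
tool_pos: [0.5412, -0.157, 0.0828]
orientation: [-179.6, 3.1, -103.0]
force: [0.2, 1.3, -1.7]
opening: 0.0081
```

```bash
python3 - <<'E'
from h import *
s=snap('side','side19'); o=ctrl.get_obs(); t=driftinfo(o); z=o['tool_pos'][2]
print(proj(s,np.r_[t,z-.0058]),proj(s,np.r_[t,z+.0042]))
crop('side19',290,205,50,45,13,'e2')
E
```

```text
tip [0.5808 0.0172] xv -0.0012 yv -0.0049 ang 77.23 tcp xv -0.0009 yv -0.1834 z 0.0828
[-179.54    3.07 -102.97] [-0.4  0.1 -2. ] [-0.27  0.37  0.09] 0.0078
[310.00493636 227.79840565] [309.94158449 224.96951591]
```

View pics/e2.png

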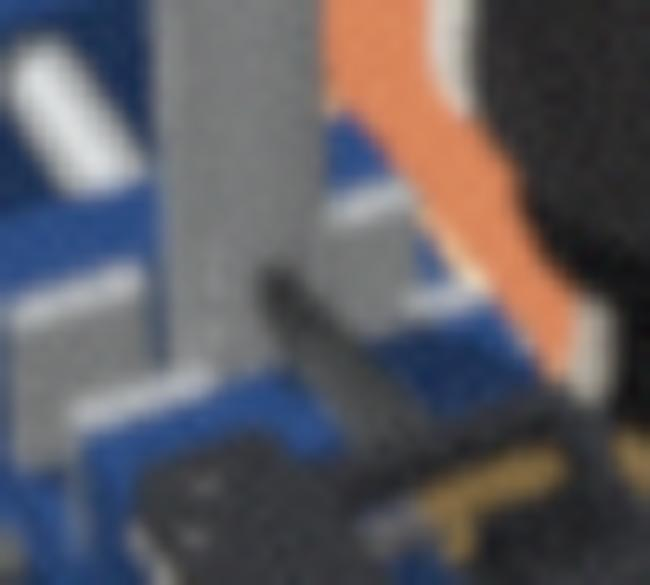

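{"name": "move_arm", "arguments": {
  "increments": [
    [[1.6, 4.6, 0], 0],
    [[1.2, 4.9, 0], 0],
    [[1.1, 4.9, 0], 0],
    [[1.1, 4.9, 0], 0],
    [[1.1, 4.9, 0], 0],
    [[0, 0, -1], 0],
    [[0, 0, -1], 0],
    [[0, 0, -1], 0]
  ]
}}

```text
clock: 28.85
tool_pos: [0.5482, -0.1289, 0.0796]
orientation: [-179.6, 3.1, -102.9]
force: [-1.0, 0.6, 0.5]
opening: 0.0075
```

```bash
python3 - <<'E'
from h import *
o=ctrl.get_obs(); t=driftinfo(o)
E
```

```text
tip [0.5873 0.0453] xv -0.0010 yv 0.0240 ang 77.32 tcp xv -0.0005 yv -0.1545 z 0.0796
[-179.56    3.11 -102.88] [-1.   0.6  0.5] [0.17 0.61 0.18] 0.0075
```

{"name": "move_arm", "arguments": {
  "increments": [
    [[0.9, 3.9, 0], 0],
    [[0.9, 3.9, 0], 0],
    [[0.9, 3.9, 0], 0],
    [[0.9, 3.9, 0], 0],
    [[0.9, 3.9, 0], 0],
    [[0.9, 3.9, 0], 0],
    [[0.9, 3.9, 0], 0],
    [[0.9, 3.9, 0], 0]
  ]
}}

```text
clock: 29.65
tool_pos: [0.5474, -0.1094, 0.0768]
orientation: [179.7, 2.1, -103.3]
force: [-1.9, -13.3, 0.4]
opening: 0.0078
```

```bash
python3 - <<'E'
from h import *
o=ctrl.get_obs(); t=driftinfo(o)
E
```

```text
tip [0.5879 0.0644] xv -0.0047 yv 0.0427 ang 76.89 tcp xv -0.0056 yv -0.1358 z 0.0768
[ 179.71    2.09 -103.31] [ -1.9 -13.3   0.4] [-4.59  0.58 -0.19] 0.0078
```

```bash
python3 - <<'E'
from h import *
s=snap('side','side20'); snap('top','top20')
crop('side20',265,150,90,100,6,'e2'); crop('top20',230,180,160,110,5,'e1')
a=cv2.imread('pics/e2.png'); crop('side19',265,150,90,100,6,'e3'); b=cv2.imread('pics/e3.png')
m=np.hstack([b,a]); cv2.imwrite('pics/e4.png',cv2.resize(m,None,fx=.74,fy=.74))
E
```

```text
(no output)
```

View pics/e4.png

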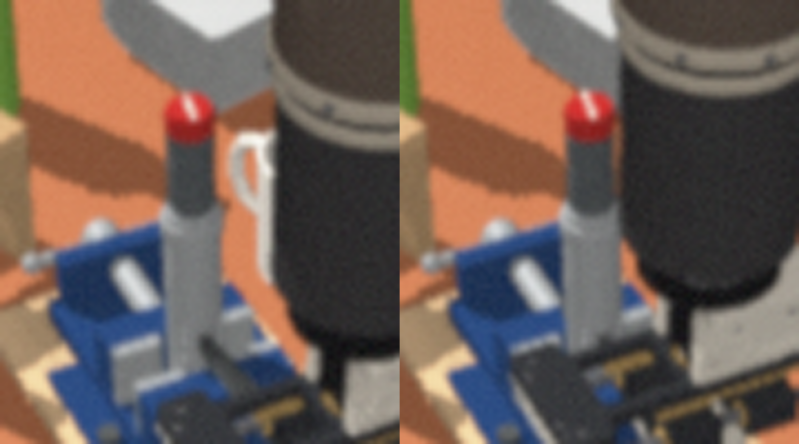

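View pics/e1.png

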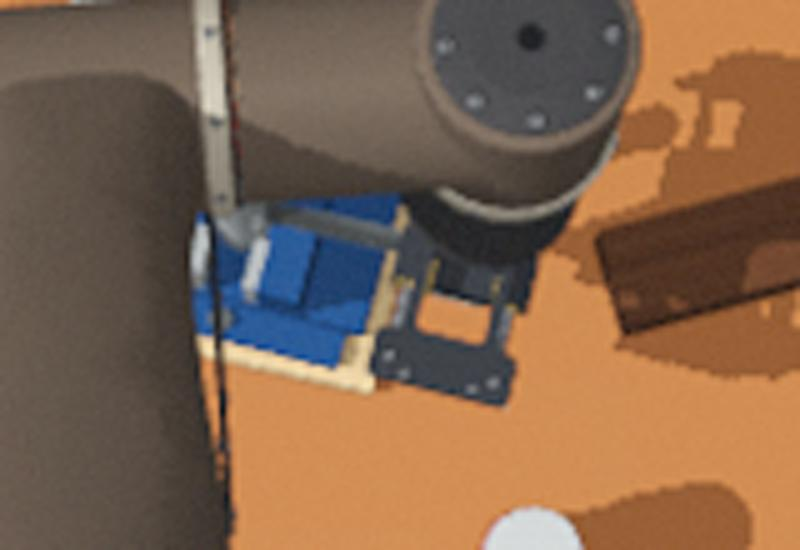

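{"name": "move_arm", "arguments": {
  "increments": [
    [[1, 0, 1], 0],
    [[1, 0, 1], 0],
    [[1, 0, 0.5], 0],
    [[1, 0, 0], 0],
    [[1, 0, 0], 0],
    [[0, 0, 0], 0],
    [[0, 0, 0], 0],
    [[0, 0, 0], 0]
  ]
}}

```text
clock: 30.55
tool_pos: [0.5495, -0.1091, 0.0771]
orientation: [179.3, 2.0, -103.4]
force: [-2.4, -3.0, -5.1]
opening: 0.0078
```

```bash
python3 - <<'E'
from h import *
o=ctrl.get_obs(); t=driftinfo(o)
E
```

```text
tip [0.5903 0.0647] xv -0.0025 yv 0.0435 ang 76.81 tcp xv -0.0035 yv -0.1350 z 0.0771
[ 179.34    2.04 -103.39] [-2.4 -3.  -5.1] [-1.03  0.92  0.31] 0.0078
```

{"name": "move_arm", "arguments": {
  "increments": [
    [[1.7, 4.9, 0.3], 0],
    [[1.7, 4.9, 0.3], 0],
    [[1.7, 4.9, 0.3], 0],
    [[1.7, 4.9, 0.3], 0],
    [[1.7, 4.9, 0.3], 0],
    [[1.7, 4.9, 0.3], 0],
    [[1.7, 4.9, 0.3], 0],
    [[1.7, 4.9, 0.3], 0]
  ]
}}

```text
clock: 31.35
tool_pos: [0.5605, -0.0716, 0.079]
orientation: [179.1, 1.8, -103.5]
force: [-6.0, -0.4, -3.6]
opening: 0.0081
```

```bash
python3 - <<'E'
from h import *
s=snap('side','side21')
o=ctrl.get_obs(); t=driftinfo(o)
crop('side21',265,150,90,100,6,'e2')
E
```

```text
tip [0.6019 0.1028] xv 0.0004 yv 0.0832 ang 76.69 tcp xv -0.0010 yv -0.0953 z 0.0791
[ 179.09    1.79 -103.51] [-4.6  1.9 -2.8] [0.29 1.66 0.48] 0.0078
```

View pics/e2.png

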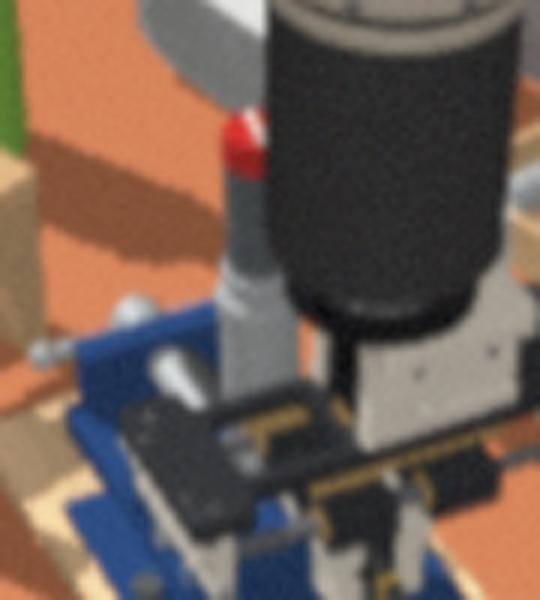

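{"name": "move_arm", "arguments": {
  "increments": [
    [[0.2, 3, 0], 0],
    [[0.6, 3, 0], 0],
    [[0.6, 3, 0], 0],
    [[0.6, 3, 0], 0],
    [[0.6, 3, 0], 0],
    [[0, 0, 0], 0],
    [[0, 0, 0], 0],
    [[0, 0, 0], 0]
  ]
}}

```text
clock: 32.2
tool_pos: [0.564, -0.0536, 0.0787]
orientation: [179.1, 1.8, -103.5]
force: [-3.3, 0.2, -4.8]
opening: 0.0079
```

```bash
python3 - <<'E'
from h import *
s=snap('side','side22'); snap('top','top22')
o=ctrl.get_obs(); t=driftinfo(o)
crop('side22',275,150,70,70,8,'e2'); crop('top22',210,180,120,90,6,'e1')
print(proj(s,[.583,.0217,.249]),proj(s,[.583,.0217,.258]))
E
```

```text
tip [0.605  0.1201] xv -0.0004 yv 0.1009 ang 76.71 tcp xv -0.0018 yv -0.0776 z 0.0787
[ 179.1     1.84 -103.49] [-3.7  0.2 -4.9] [-0.16  1.18  0.26] 0.0078
[308.36737508 173.54309381] [308.29676027 170.48534027]
```

View pics/e2.png

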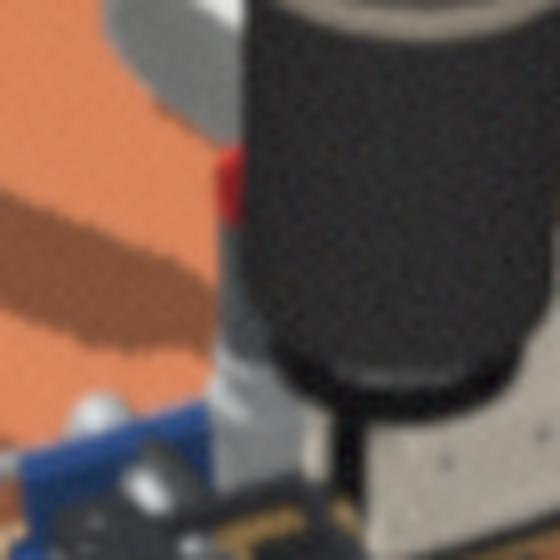

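View pics/e1.png

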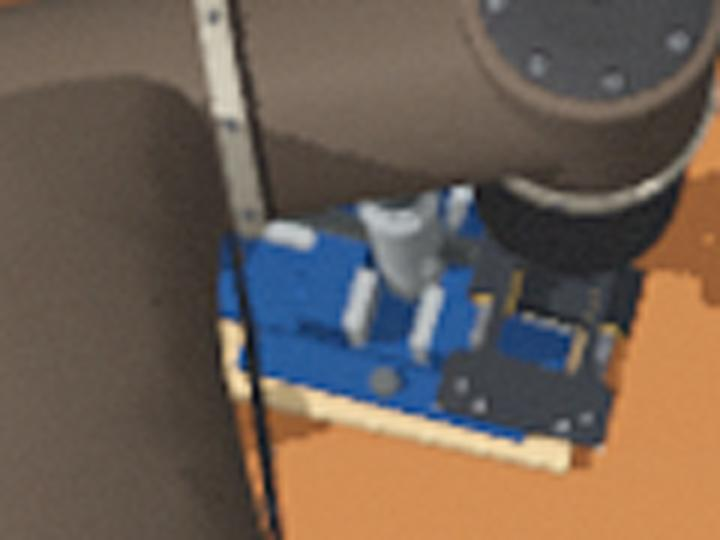

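{"name": "move_arm", "arguments": {
  "increments": [
    [[0, 0, 0], 0],
    [[0, 0, 0], 0],
    [[0, 0, 0], 0],
    [[0, 0, 0], 0],
    [[0, 0, 0], 0],
    [[0, 0, 5], 0],
    [[0, 0, 10], 0],
    [[0, 0, 10], 0]
  ],
  "jaw": 1
}}

```text
clock: 33.1
tool_pos: [0.5702, -0.0533, 0.1086]
orientation: [179.7, 2.0, -103.5]
force: [-0.2, 0.2, 0.3]
opening: 0.066
```

{"name": "move_arm", "arguments": {
  "increments": [
    [[0, -10, 20], 0],
    [[0, -20, 35], 0],
    [[0, -30, 40], 0],
    [[0, -30, 40], 0],
    [[0, -30, 40], 0],
    [[0, -10, 40], 0],
    [[0, 0, 10], 0],
    [[0, 0, 0], 0]
  ]
}}

```text
clock: 33.9
tool_pos: [0.5673, -0.1867, 0.3498]
orientation: [-179.7, 2.0, -103.4]
force: [0.7, -0.3, -1.0]
opening: 0.0877
```

```bash
python3 - <<'E'
from h import *
s=snap('side','side23'); t=snap('top','top23')
o=ctrl.get_obs(); print(o['tool_pos'],o['orientation'],o['joint_pos'],o['opening'])
crop('side23',255,150,110,110,5.4,'e2'); crop('top23',210,160,150,110,5,'e1')
print(proj(s,[.583,.0217,.249]),proj(s,[.583,.0217,.258]))
E
```

```text
[ 0.56691481 -0.18610984  0.34785245] [-179.88120148    1.95026116 -103.32313433] [ -0.68561121  10.19565541   2.89200202  -1.89471333 -82.157764
 -12.38981897] 0.08741239943842301
[308.36737508 173.54309381] [308.29676027 170.48534027]
```

View pics/e2.png

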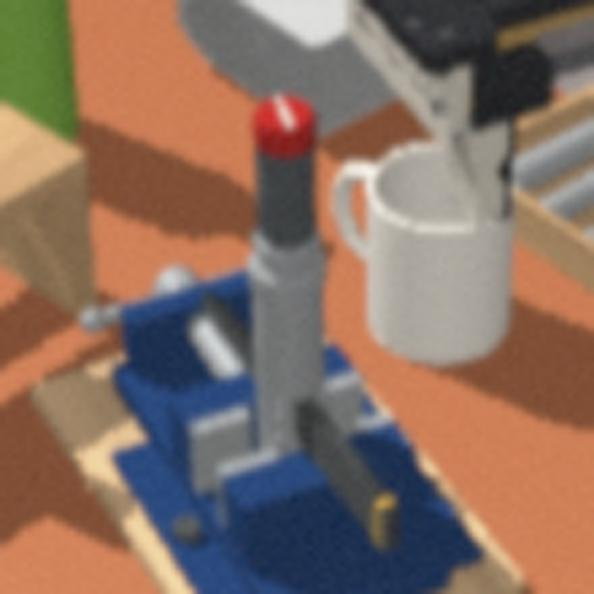

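View pics/e1.png

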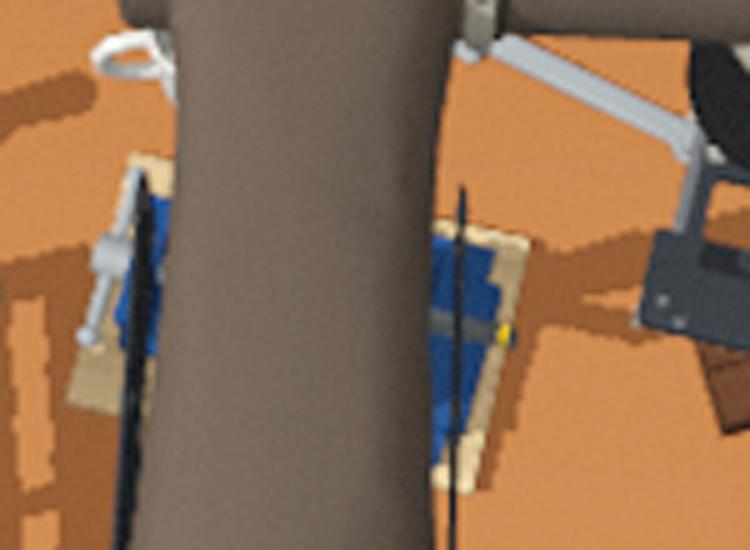

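{"name": "move_arm", "arguments": {
  "increments": [
    [[2, 24, 0], -0.137],
    [[2, 26, 0], -0.137],
    [[2, 26, 0], -0.137],
    [[2, 26, 0], -0.137],
    [[2, 26, 0], -0.137],
    [[2, 26, 0], -0.137],
    [[2, 26, 0], -0.137],
    [[2, 18, 0], -0.137]
  ]
}}

```text
clock: 34.8
tool_pos: [0.5763, 0.0216, 0.3331]
orientation: [179.4, 1.0, -168.4]
force: [0.0, -0.0, 0.4]
opening: 0.0878
```

{"name": "move_arm", "arguments": {
  "increments": [
    [[3, -1, 0], -0.1],
    [[3, -1, -15], 0],
    [[0, 0, -20], 0],
    [[0, 0, -20], 0],
    [[0, 0, -8], 0],
    [[0, 0, 0], 0],
    [[0, 0, 0], 0],
    [[0, 0, 0], 0]
  ]
}}

```text
clock: 35.6
tool_pos: [0.5771, 0.0263, 0.2585]
orientation: [179.5, 0.1, -174.1]
force: [-0.2, -0.6, 0.4]
opening: 0.0874
```

```bash
python3 - <<'E'
from h import *
s=snap('side','side24'); t=snap('top','top24')
o=ctrl.get_obs(); print(o['tool_pos'],o['orientation'],o['opening'])
crop('side24',255,110,110,110,5.4,'e2'); crop('top24',210,160,150,110,5,'e1')
E
```

```text
[0.5773042  0.02627537 0.25882091] [ 1.79507537e+02  1.29656609e-01 -1.74069068e+02] 0.08708500073911497
```

View pics/e2.png

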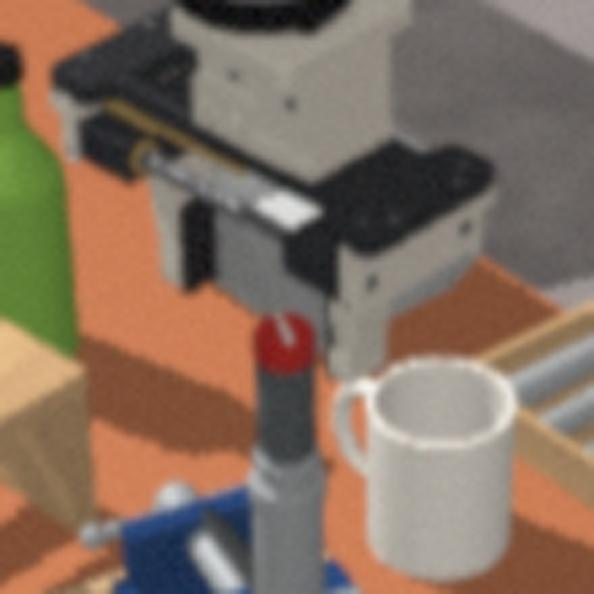

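View pics/e1.png

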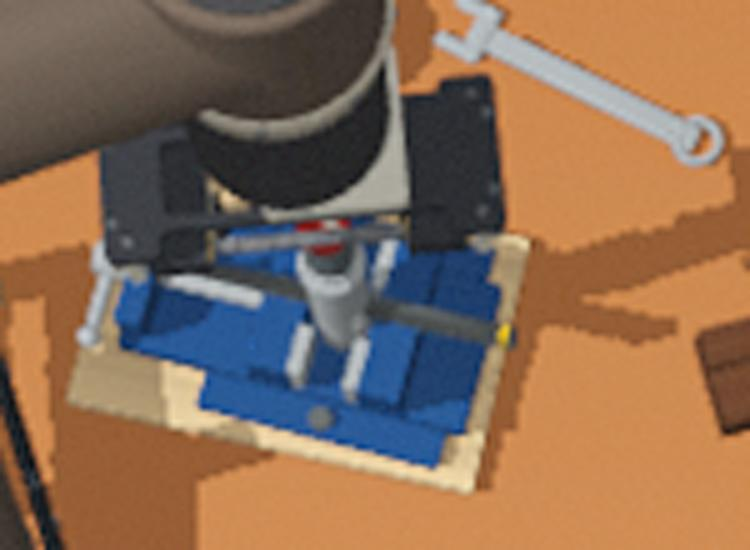

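{"name": "move_arm", "arguments": {
  "increments": [
    [[3, -2, 0], 0],
    [[3, -2, 0], 0],
    [[0, 0, -12], 0],
    [[0, 0, -15], 0],
    [[0, 0, -14], 0],
    [[0, 0, -6], 0],
    [[0, 0, 0], 0],
    [[0, 0, 0], 0]
  ]
}}

```text
clock: 36.5
tool_pos: [0.5845, 0.0213, 0.2097]
orientation: [179.5, 0.3, -174.1]
force: [0.0, 0.5, 0.3]
opening: 0.0874
```

{"name": "move_arm", "arguments": {
  "increments": [
    [[-1, 0, -2], 0],
    [[0, 0, 0], 0],
    [[0, 0, 0], 0],
    [[0, 0, 0], 0],
    [[0, 0, 0], 0],
    [[0, 0, 0], 0],
    [[0, 0, 0], 0],
    [[0, 0, 0], 0]
  ],
  "jaw": -1
}}

```text
clock: 37.3
tool_pos: [0.5845, 0.0216, 0.2098]
orientation: [179.4, 0.5, -174.1]
force: [-0.5, 1.5, -0.1]
opening: 0.0292
```

```bash
python3 - <<'E'
from h import *
s=snap('side','side25')
o=ctrl.get_obs(); print(o['tool_pos'],o['orientation'],o['opening'],o['force'],o['moment'])
crop('side25',270,120,80,100,6,'e2')
E
```

```text
[0.58448501 0.02164445 0.20981587] [ 179.42367943    0.49691087 -174.13524097] 0.027256530783711395 [-0.04506143  0.47607564  0.99082995] [0.04901313 0.1096875  0.01001945]
```

View pics/e2.png

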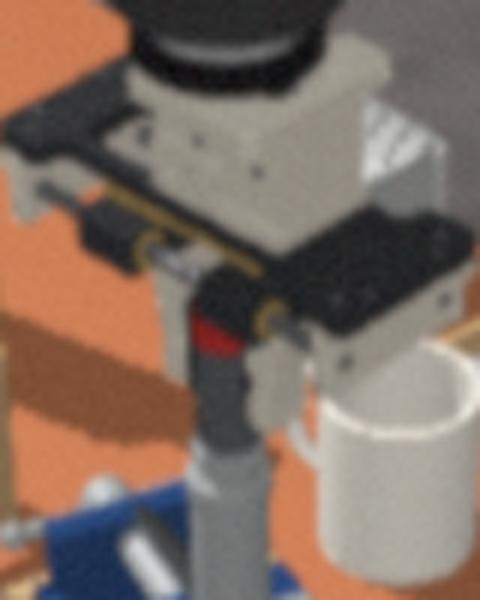

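{"name": "move_arm", "arguments": {
  "increments": [
    [[0, 0, 2], 0],
    [[0, 0, 2], 0],
    [[0, 0, 3], 0],
    [[0, 0, 4], 0],
    [[0, 0, 5], 0],
    [[0, 0, 6], 0],
    [[0, 0, 6], 0],
    [[0, 0, 6], 0]
  ]
}}

```text
clock: 38.15
tool_pos: [0.5836, 0.0216, 0.2439]
orientation: [179.4, 0.3, -174.2]
force: [0.8, -0.4, -4.6]
opening: 0.0275
```

Loose and lifting (only its weight). Up and out.

{"name": "move_arm", "arguments": {
  "increments": [
    [[0, 0, 10], 0],
    [[0, 0, 12], 0],
    [[0, 0, 12], 0],
    [[0, 0, 14], 0],
    [[0, 0, 14], 0],
    [[0, 0, 14], 0],
    [[0, 0, 14], 0],
    [[0, 0, 10], 0]
  ]
}}

```text
clock: 38.95
tool_pos: [0.5814, 0.0212, 0.3539]
orientation: [179.4, 0.2, -174.2]
force: [0.3, -0.4, -4.1]
opening: 0.0275
```

{"name": "move_arm", "arguments": {
  "increments": [
    [[-3, 25, 0], 0],
    [[-4, 35, 0], 0],
    [[-4, 35, 0], 0],
    [[-4, 35, 0], 0],
    [[-4, 35, 0], 0],
    [[-3, 35, 0], 0],
    [[-3, 28, 0], 0],
    [[0, 5, 0], 0]
  ]
}}

```text
clock: 39.75
tool_pos: [0.5534, 0.2606, 0.3607]
orientation: [179.4, 0.4, -174.4]
force: [-0.8, -0.4, -4.4]
opening: 0.0275
```

{"name": "move_arm", "arguments": {
  "increments": [
    [[0, 2, -15], 0],
    [[0, 0, -20], 0],
    [[0, 0, -20], 0],
    [[0, 0, -20], 0],
    [[0, 0, -10], 0],
    [[0, 0, -3], 0],
    [[0, 0, 0], 0],
    [[0, 0, 0], 0]
  ]
}}

```text
clock: 40.55
tool_pos: [0.5534, 0.2623, 0.2741]
orientation: [179.4, 0.5, -174.3]
force: [-0.0, -0.2, -4.6]
opening: 0.0272
```

```bash
python3 - <<'E'
from h import *
s=snap('side','side26');snap('top','top26')
o=ctrl.get_obs(); print(o['tool_pos'],o['orientation'],o['opening'],o['force'],o['moment'])
crop('side26',200,100,90,110,5.4,'e2');crop('top26',160,180,90,80,7,'e1')
p=o['tool_pos']
for n in('side26','top26'): print(n,proj(load(n),p+[0,0,-.1118]),proj(load(n),[.5558,.2608,.104]))
E
```

```text
[0.55347292 0.26245219 0.27419501] [ 179.33660168    0.48020314 -174.2824416 ] 0.027556908525826485 [-1.24129873  0.44401876 -3.80871606] [-0.12445234 -0.03153978 -0.02875627]
side26 [246.25198072 164.55004876] [249.35574633 181.46648615]
top26 [188.21752286 223.38022801] [193.22034627 227.43186744]
```

View pics/e2.png

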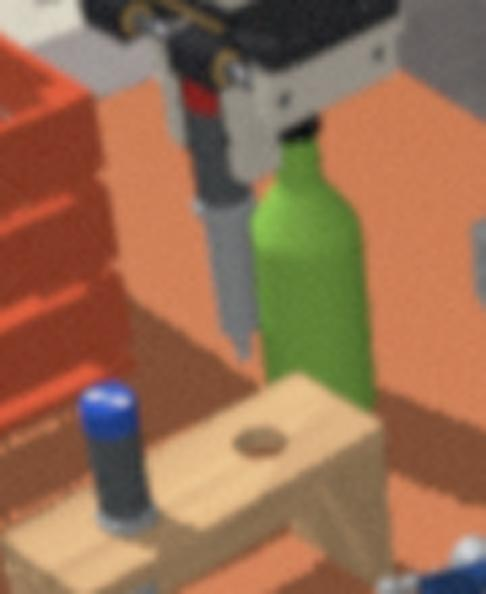

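View pics/e1.png

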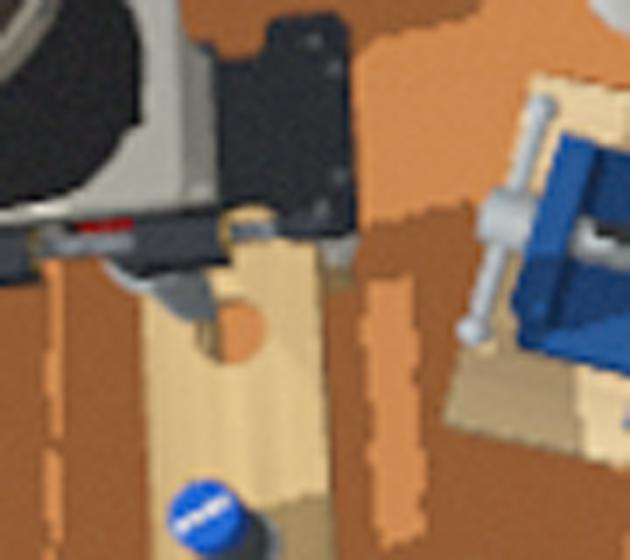

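{"name": "move_arm", "arguments": {
  "increments": [
    [[3, -1.5, 0], 0],
    [[0, 0, -8], 0],
    [[0, 0, -10], 0],
    [[0, 0, -10], 0],
    [[0, 0, -10], 0],
    [[0, 0, -8], 0],
    [[0, 0, -3], 0],
    [[0, 0, 0], 0]
  ]
}}

```text
clock: 41.45
tool_pos: [0.5564, 0.2606, 0.2208]
orientation: [179.3, 0.5, -174.3]
force: [-0.3, 0.2, -3.9]
opening: 0.028
```

```bash
python3 - <<'E'
from h import *
s=snap('side','side27')
o=ctrl.get_obs(); print(o['tool_pos'],o['orientation'],o['opening'],o['force'],o['moment'])
crop('side27',210,120,70,80,8,'e2')
E
```

```text
[0.55648194 0.26063638 0.22106288] [ 179.33053339    0.47778325 -174.28261246] 0.027200303818682815 [ 0.19496101 -0.1232248  -4.27097654] [-0.07233427  0.0215018  -0.01540567]
```

View pics/e2.png

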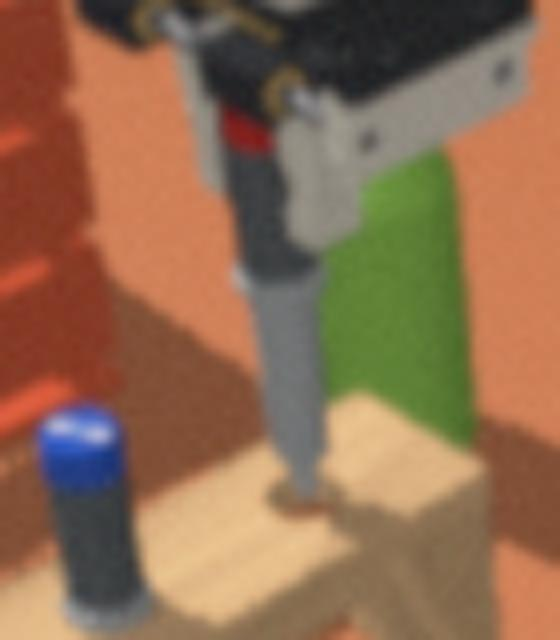

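{"name": "move_arm", "arguments": {
  "increments": [
    [[0, 0, -8], 0],
    [[0, 0, -10], 0],
    [[0, 0, -10], 0],
    [[0, 0, -10], 0],
    [[0, 0, -10], 0],
    [[0, 0, -10], 0],
    [[0, 0, -8], 0],
    [[0, 0, -2], 0]
  ]
}}

```text
clock: 42.3
tool_pos: [0.5566, 0.2607, 0.1475]
orientation: [179.3, 0.5, -174.3]
force: [0.4, -0.1, -3.8]
opening: 0.0273
```

{"name": "move_arm", "arguments": {
  "increments": [
    [[0, 0, -5], 0],
    [[0, 0, -5], 0],
    [[0, 0, -3], 0],
    [[0, 0, -2], 0],
    [[0, 0, -1], 0],
    [[0, 0, -1], 0],
    [[0, 0, -1], 0],
    [[0, 0, -1], 0]
  ]
}}

```text
clock: 43.1
tool_pos: [0.5582, 0.2615, 0.1296]
orientation: [179.2, 0.8, -174.2]
force: [-1.5, -1.0, 4.0]
opening: 0.0277
```

{"name": "move_arm", "arguments": {
  "increments": [
    [[0, 0, 0], 0],
    [[0, 0, 0], 0],
    [[0, 0, 0], 0],
    [[0, 0, 0], 0],
    [[0, 0, 0], 0],
    [[0, 0, 0], 0],
    [[0, 0, 5], 0],
    [[0, 0, 10], 0]
  ],
  "jaw": 1
}}

```text
clock: 43.9
tool_pos: [0.5588, 0.2618, 0.1453]
orientation: [179.2, 0.8, -174.2]
force: [-0.7, 0.4, -1.5]
opening: 0.0848
```

```bash
python3 - <<'E'
from h import *
s=snap('side','side28')
o=ctrl.get_obs(); print(o['tool_pos'],o['orientation'],o['opening'],o['force'],o['moment'])
crop('side28',210,120,70,80,8,'e2')
E
```

```text
[0.559773   0.26243557 0.14769841] [ 179.14170671    0.96878128 -174.19293843] 0.0861375440710326 [0.73308362 0.1307438  2.16814643] [-0.01182502 -0.09697262 -0.00856921]
```

View pics/e2.png

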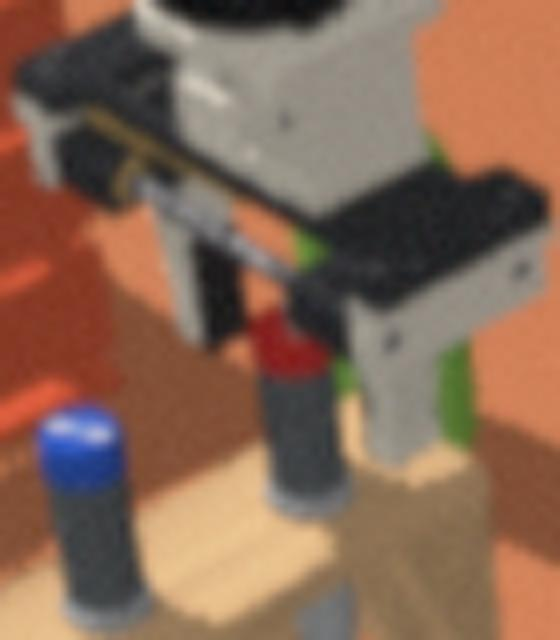

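Released and hanging. Rise clear.

{"name": "move_arm", "arguments": {
  "increments": [
    [[0, 0, 20], 0],
    [[0, 0, 30], 0],
    [[0, 0, 35], 0],
    [[0, 0, 35], 0],
    [[0, 0, 35], 0],
    [[0, 0, 20], 0],
    [[0, 0, 0], 0],
    [[0, 0, 0], 0]
  ]
}}

```text
clock: 44.75
tool_pos: [0.5591, 0.2614, 0.3355]
orientation: [179.0, 1.3, -174.2]
force: [0.3, -0.1, -0.7]
opening: 0.0877
```

```bash
python3 - <<'E'
from h import *
s=snap('side','side29'); t=snap('top','top29')
o=ctrl.get_obs(); print(o['tool_pos'],o['orientation'],o['opening'],o['force'])
crop('side29',200,130,170,130,4.6,'e2'); crop('top29',165,180,170,120,4.7,'e1')
E
```

```text
[0.55897126 0.26122378 0.33476518] [ 179.01583048    1.2285434  -174.19947847] 0.08795614807341376 [-0.6206113  -0.54519806 -0.00272961]
```

View pics/e2.png

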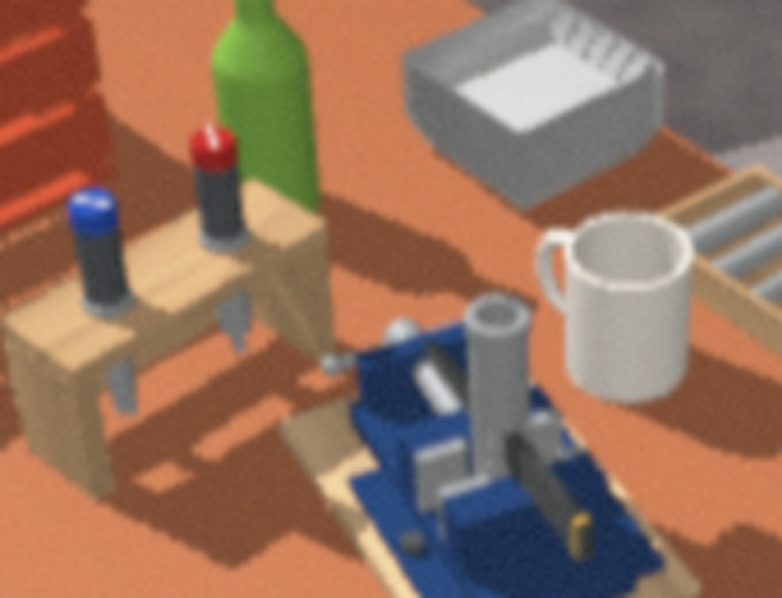

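View pics/top29.png

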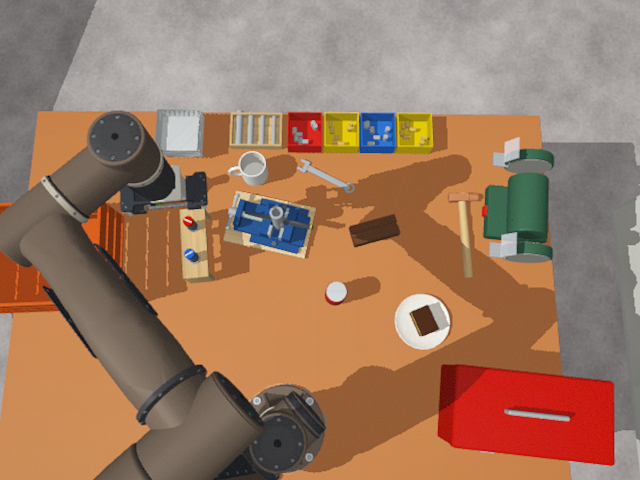

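View pics/e1.png

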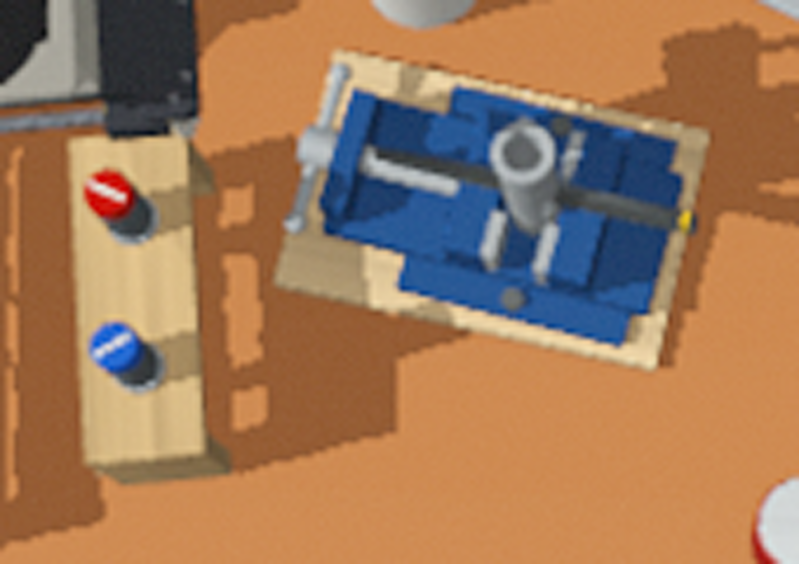

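```bash
python3 -c "
from plant import ctrl
print(ctrl.close_job()); print(ctrl.get_obs()['clock'])"
```

```text
the job is handed in; nothing more can be done
None
the job is handed in; nothing more can be done
```

I did the whole job in order and handed it in at about 45 s of the 72 s. No verdict was given.

- **Seating:** I seated the red-capped gauge with light twisting pushes. The wrist read under about 10 N at the end of each call, but I saw no readings in between. The fingers slid 4 to 6 mm on the handle in each of the last pushes. I let the gauge go, gripped it again and pushed with a twist, and it did not move down any further. Its cap also stood where a fully seated gauge's cap should be. That evidence is only good to about 0.5 mm, which is close to the 0.6 mm limit.
- **Turn of the gauge:** After seating, the line on its cap was about 11 to 16 degrees off the slot's direction. This did not hinder the drift.
- **Drifting:** I drove the drift in from the fixed-jaw side at about 13 N, to a tip position about 100 mm past the sleeve's axis. The tool wandered about 5 mm sideways at first, and I corrected it. The cap's rise in the picture shows the collar was lifted about 9 mm, with the fingers not touching the gauge. The gauge then came out showing only its own weight.
- **Last checks:** The final pictures show:
  - the red gauge upright in its own hole, which it met at the expected height (within 0.2 mm);
  - the drift lying through the slot;
  - the vise and blue-capped gauge where they started, and no other object visibly moved;
  - the gripper open and clear of everything.

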